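# Load the bag-scale check stand

## Robot

A 7-joint arm with a two-finger parallel gripper is mounted at the origin on the work surface. World frame = base frame: x ahead of the robot, y to its left, z up, the work surface at z = 0. Lengths are in m, angles in rad, forces in N, time in s.
With the tool pointing down it reaches from about 0.4 to 0.875 m from the base axis. Payload 19.3 kg.
Tool frame: the origin (TCP) lies at the very end of the fingers, on their centre line; the grasp point (between the pads) lies bot.grasp_offset behind it (bot.grasp_offset is the distance from the TCP to the grasp point, in m); z points along the fingers, y is the direction in which the jaws open and shut (so a half turn about z gives the same grasp; the last joint's range is limited). The gripper opens to 85 mm and grips with 20 to 120 N. Pads are 22 mm wide; open, the fingers measure 114 mm over their backs; the gripper's body (76 mm by 85 mm) begins 54 mm behind the grasp point. The pads swing forward as they close: fully open they stand 13 mm farther back than shut.
Start: joints at [-1.205, 0.521, -0.036, 1.599, 0.021, 1.021, -0.113], TCP at [0.264, 0.567, 0.231] pointing down, gripper open.
Joint ranges: [-2.91, 2.91], [-0.3, 2.13], [-1.5, 1.42], [0.17, 2.43], [-1.26, 4.41], [0.16, 1.93], [-2.52, 2.52]. Speed limits (rad/s): [1.89, 1.89, 2.39, 2.39, 3.01, 3.01, 3.01].

## Interface

Orientations are given as [roll, pitch, yaw] about the fixed x, y, z axes, in that order (R = Rz(yaw) Ry(pitch) Rx(roll)).
In Python, from workcell import bot gives the robot as it stands. The module is installed in compiled form; this text tells all that it offers.
- The arm moves only by the shell command python3 -m handwheel 'ROWS' [OPENING] [FORCE]. ROWS is JSON, a list of rows, each a list of 6 numbers: the shift along the tool's x, y, z as a fraction of full scale, then the turn, a rotation vector about the tool's x, y, z as a fraction of full scale. In form: [[x, y, z, rx, ry, rz], ...]. A call has 1 to 8 rows; each row shifts and turns the commanded pose from where the row before left it, along the tool's axes as they then stand; what a row does not reach is not made up. Full scale, the value 1, is 0.025 m for a shift and 360 degrees for a turn. A row lasts 1/8 s, in which the tool goes at most 62.5 mm and 10.7 degrees, less where a joint would pass 70% of its speed; a pose out of reach is approached as far as the arm can. A call with a number of a shift or a turn outside -1 to 1 is refused whole. A call with a gripper value outside its range is refused whole. OPENING is the closure, from -1 (fully open) to 1 (shut), set as the call begins (- or left out, the last holds). The fingers move at their own pace and stop on an object; FORCE is the grip in N (left out, the last holds). Time passes only in rows, so rows that do not move let the fingers close. It gives the time, the measured TCP pose, the force and the opening at its end, in the units of the state.
- bot.observe(): the state, without advancing time (a new reading comes with each control period).
- bot.grab_frame(name): name is "scene" or "top" or "wrist"; returns a dict with "pixels" (480x640x3 uint8, blue, green, red), "vertical_fov" (degrees; the focal length in pixels is half the picture's height over the tangent of half this angle, whatever the lens; pixels are square), "cx", "cy" (the principal point, pixels), "R" (3x3) and "t" (3): a world point X has camera coordinates R X + t. Camera axes: x right, y down, z forward; pixel columns grow to the right and rows downward; lengths in m; the calibration is good to about 2 mm. A picture is of the moment at which its call begins. There is no depth.
- bot.job_done(): hands the job in, once; it reports no verdict.
Trained networks look in a picture, given as the dict that the camera call returned (one of the last four; its "shot" number tells which), for a name from the list of things; names that differ only in an ending like _2 or _b are one class to them, and where a whole thing is asked for, a point or a joint stands for the part that bears it (a point fixed in the world has none). Each returns a list of dicts, best first, with "score" (0 to 1); they miss things now and then, are a little off and sometimes report something else, mostly with a low value. They report only what shows in the picture. A call takes as long as a camera call. They do not tell look-alikes from the thing itself.
- bot.trace(picture, thing): "region" (480x640 bool, what is visible of it) and "point" ([column, row] in pixels, amid what is visible of it).
The state is a dict: "clock": time; "qpos": joint angles; "qd": joint speeds; "joint_efforts": joint torques, N m; "position": TCP position; "tool_rot": TCP orientation; "force": force on the tool from outside, world axes, zero at the start; "moment": the same for the moment, N m; "grip_width": finger opening in m.
Only numpy, scipy, OpenCV 4.12 (cv2) and the standard library are available. Lean on these libraries where they do the work, as an engineer would, in place of code of your own. Each camera call takes 0.05 s, during which the arm holds its last target.

## Task

Make the check stand ready for the daily test of the blood-bag scale: open its clear cover fully, take the black dust cap off the spigot and lay it, right way up, in the steel dish. Then seat all the flanged steel weights that are there, flange face down and fully home, on the spigot and one on another, from the largest flange at the bottom to the smallest on top, and lower the cover gently onto its stop. Leave the bottle, the jar and the white box where they are.

Things in the scene. Friction and masses are not known exactly. Their poses are not given: they have to be found in the camera images.
- hood (a joint): opening angle of the clear cover over the check stand, rad: 0 = shut on its stop, 1.8 = fully open stop. The hinge is stiff (about 0.4 N m friction), so the 0.35 kg cover stays at any angle it is left; moving it takes about 2 to 5 N at the handle. At the start it may be shut or slightly ajar.
- hood_handle (a point): middle of the cover's handle: a round aluminium bar 12 mm thick and 90 mm long, parallel to the stand's x axis, standing (bar axis) 35 mm off the cover's top, free between end posts 80 mm apart. The frame turns with the cover: x along the bar, z away from the cover's top. When the cover is shut, the bar lies 115 mm to the stand's -y side of the hinge line and 135 mm above it
- hood_hinge (a point): hinge line of the cover, middle: it runs along the stand's x axis, 66 mm to the +y side of the spigot axis and 50 mm above the seat face, on top of the stand's fixed rear wall. The cover is a clear box 132 x 132 x 100 mm high, open below, 4 mm walls; it opens by swinging its handle up and over towards the stand's +y side. The frame turns with the cover
- seat (a point): centre of the check stand's flat seat face, 40 mm above the bench, at the foot of its centring spigot (24 mm diameter, 12 mm tall, its upper 4 mm coned in to 16 mm). Frame of the stand: z up, y towards the hinge, x along the hinge. The stand is fixed; its white base spans x -160..+100 mm and y +-100 mm about this point, from the bench up to 40 mm
- cap_mid (a point): middle (17 mm above its underside) of the black plastic dust cap which sits on the spigot at the start: flange 58 mm diameter and 6 mm thick below, plain round grip 30 mm diameter above it up to 34 mm; 50 g. The flange face has a recess 27 mm wide, 13 mm deep. z up when upright
- dish_in (a point): centre of the inner floor (4 to 5 mm above the bench) of the loose square steel dish (0.4 kg), 120 x 120 mm outside, 112 x 112 mm inside, rim 18 mm above the bench; x and y along its sides
- tray: loose aluminium tray (0.8 kg) on which the weights start, 250 x 235 mm, floor 4 mm thick, rim 12 mm above the bench; origin under its centre
- spray: white plastic bottle, 56 mm diameter, 150 mm tall, standing; origin at its foot; leave alone
- gloves: white box of gloves 110 x 200 x 75 mm; origin under its centre; leave alone
- jar: brown glass jar, 60 mm diameter, 80 mm tall; origin at its foot; leave alone
- w88_mid (a point): middle (21 mm above the underside) of the largest steel check weight, 42 mm tall: flange 88 mm wide, 6 mm thick; above it a round boss 36 mm wide up to 30 mm; on top a spigot like the stand's. Recess in the flange face 27 mm wide, 13 mm deep, fits over a spigot; each seated weight raises the next by 30 mm. About 0.45 kg. Starts flange down on the tray, z up. May be absent
- w76_mid (a point): middle (21 mm above the underside) of the second largest steel check weight, 42 mm tall: flange 76 mm wide, 6 mm thick; above it a round boss 36 mm wide up to 30 mm; on top a spigot like the stand's. Recess in the flange face 27 mm wide, 13 mm deep, fits over a spigot; each seated weight raises the next by 30 mm. About 0.38 kg. Starts flange down on the tray, z up. May be absent
- w64_mid (a point): middle (21 mm above the underside) of the third largest steel check weight, 42 mm tall: flange 64 mm wide, 6 mm thick; above it a round boss 36 mm wide up to 30 mm; on top a spigot like the stand's. Recess in the flange face 27 mm wide, 13 mm deep, fits over a spigot; each seated weight raises the next by 30 mm. About 0.32 kg. Starts flange down on the tray, z up. May be absent
- w52_mid (a point): middle (21 mm above the underside) of the smallest steel check weight, 42 mm tall: flange 52 mm wide, 6 mm thick; above it a round boss 36 mm wide up to 30 mm; on top a spigot like the stand's. Recess in the flange face 27 mm wide, 13 mm deep, fits over a spigot; each seated weight raises the next by 30 mm. About 0.27 kg. Starts flange down on the tray, z up. May be absent
Things that resemble listed ones, but are neither listed nor needed, are in the scene too. Leave any blue look-alike of the part that bears w76_mid alone. What is shaped like the part that bears w88_mid but green is not meant.

How it is judged:
On the way, in this order (a step that is already met when the one before it is completed fails the run):
1. the cover is opened fully (at least 1.5 rad) (value of joint hood above 1.5 rad), for 0.2 s.
2. the dust cap lies upright in the dish (x of cap_mid in the frame of dish_in between -0.045 and 0.045 m and y of cap_mid in the frame of dish_in between -0.045 and 0.045 m and z of cap_mid in the frame of dish_in below 0.022 m and angle between cap_mid's own z axis and vertical below 0.1 rad and linear speed of cap below 0.05 m/s), for 0.2 s.
3. every weight present is fully home in one centred stack, largest flange lowest, smallest on top, with the cover still open (horizontal distance between each of w88_mid, w76_mid, w64_mid, w52_mid and seat below 0.008 m and angle between each of w88_mid, w76_mid, w64_mid, w52_mid's own z axis and vertical below 0.06 rad and (z of w88_mid in the frame of seat between 0.0185 and 0.0235 m or z of w88_mid in the frame of seat between 0.0485 and 0.0535 m or z of w88_mid in the frame of seat between 0.0785 and 0.0835 m or z of w88_mid in the frame of seat between 0.1085 and 0.1135 m) and (z of w76_mid in the frame of seat between 0.0185 and 0.0235 m or z of w76_mid in the frame of seat between 0.0485 and 0.0535 m or z of w76_mid in the frame of seat between 0.0785 and 0.0835 m or z of w76_mid in the frame of seat between 0.1085 and 0.1135 m) and (z of w64_mid in the frame of seat between 0.0185 and 0.0235 m or z of w64_mid in the frame of seat between 0.0485 and 0.0535 m or z of w64_mid in the frame of seat between 0.0785 and 0.0835 m or z of w64_mid in the frame of seat between 0.1085 and 0.1135 m) and (z of w52_mid in the frame of seat between 0.0185 and 0.0235 m or z of w52_mid in the frame of seat between 0.0485 and 0.0535 m or z of w52_mid in the frame of seat between 0.0785 and 0.0835 m or z of w52_mid in the frame of seat between 0.1085 and 0.1135 m) and z of each of w76_mid, w64_mid, w52_mid in the frame of w88_mid above 0.02 m and z of each of w64_mid, w52_mid in the frame of w76_mid above 0.02 m and z of w52_mid in the frame of w64_mid above 0.02 m and linear speed of each of w88, w76, w64, w52 below 0.03 m/s and value of joint hood above 1.2 rad), for 0.3 s.
4. the cover is down on its stop (value of joint hood below 0.03 rad), for 0.2 s.
At the end, for the whole second after the job is handed in: Every weight present is in one stack on the spigot, largest flange lowest, each within 8 mm of its axis, 0.06 rad of upright and 2.5 mm of its home height; the dust cap is upright on the dish floor; the cover is shut (under 0.03 rad); all at rest (horizontal distance between each of w88_mid, w76_mid, w64_mid, w52_mid and seat below 0.008 m and angle between each of w88_mid, w76_mid, w64_mid, w52_mid's own z axis and vertical below 0.06 rad and (z of w88_mid in the frame of seat between 0.0185 and 0.0235 m or z of w88_mid in the frame of seat between 0.0485 and 0.0535 m or z of w88_mid in the frame of seat between 0.0785 and 0.0835 m or z of w88_mid in the frame of seat between 0.1085 and 0.1135 m) and (z of w76_mid in the frame of seat between 0.0185 and 0.0235 m or z of w76_mid in the frame of seat between 0.0485 and 0.0535 m or z of w76_mid in the frame of seat between 0.0785 and 0.0835 m or z of w76_mid in the frame of seat between 0.1085 and 0.1135 m) and (z of w64_mid in the frame of seat between 0.0185 and 0.0235 m or z of w64_mid in the frame of seat between 0.0485 and 0.0535 m or z of w64_mid in the frame of seat between 0.0785 and 0.0835 m or z of w64_mid in the frame of seat between 0.1085 and 0.1135 m) and (z of w52_mid in the frame of seat between 0.0185 and 0.0235 m or z of w52_mid in the frame of seat between 0.0485 and 0.0535 m or z of w52_mid in the frame of seat between 0.0785 and 0.0835 m or z of w52_mid in the frame of seat between 0.1085 and 0.1135 m) and z of each of w76_mid, w64_mid, w52_mid in the frame of w88_mid above 0.02 m and z of each of w64_mid, w52_mid in the frame of w76_mid above 0.02 m and z of w52_mid in the frame of w64_mid above 0.02 m and linear speed of each of w88, w76, w64, w52, cap below 0.03 m/s and x of cap_mid in the frame of dish_in between -0.045 and 0.045 m and y of cap_mid in the frame of dish_in between -0.045 and 0.045 m and z of cap_mid in the frame of dish_in below 0.022 m and angle between cap_mid's own z axis and vertical below 0.1 rad and value of joint hood below 0.03 rad); the robot touches nothing.
It fails at once if the cover is slammed: it moves down faster than 0.8 rad/s within the last 0.2 rad before its stop (value of joint hood below 0.2 rad and velocity of joint hood below -0.8 rad/s).
It fails at once if the bottle, the jar or the white box is moved by more than 30 mm or tipped (distance of any of spray, gloves, jar from where it was at the start of the episode above 0.03 m or angle between any of spray, gloves, jar's own z axis and vertical above 0.3 rad).
Of w88, w76, w64, w52 only 3 to 4 are there at a start; the rules pass over those that are not, and their reading is None.
At some moment in a run one of w88 may be knocked a few centimetres aside while the robot is not near it.
It also fails if it takes over 192 s, if anything falls off the work surface, if the arm or the gripper's body presses on something with over 40 N, if the wrist force passes 120 N, or if a joint passes its speed limit or range.

## Working session

There is one attempt and no reset: what is moved stays moved. The work goes in short steps, Python scripts to look and compute and a shell command to move; the robot and the scene stay as the last step left them, time stands still between calls to the robot, and variables do not carry over. Pictures are saved under pics/ and viewed, and the job is handed in when it is done.

```bash
mkdir -p pics
cat > h.py <<'E'
import numpy as np, cv2
from workcell import bot
def save(n,f,crop=None,scale=1):
    p=f["pixels"]
    if crop: p=p[crop[1]:crop[3],crop[0]:crop[2]]
    if scale!=1: p=cv2.resize(p,None,fx=scale,fy=scale,interpolation=cv2.INTER_CUBIC)
    cv2.imwrite("pics/"+n+".png",p)
def F(f): return 240/np.tan(np.radians(f["vertical_fov"])/2)
def proj(f,X):
    c=np.array(f["R"])@np.array(X)+np.array(f["t"]); return np.array([f["cx"]+F(f)*c[0]/c[2], f["cy"]+F(f)*c[1]/c[2]])
def back(f,uv,z):
    R=np.array(f["R"]);t=np.array(f["t"]);C=-R.T@t
    d=R.T@np.array([(uv[0]-f["cx"])/F(f),(uv[1]-f["cy"])/F(f),1]); s=(z-C[2])/d[2]; return C+s*d
E
cat > a.py <<'E'
from h import *
s=bot.observe(); print(s); print(bot.grasp_offset)
for n in ["scene","top","wrist"]:
    f=bot.grab_frame(n); save(n+"0",f); print(n,f["vertical_fov"],f["cx"],f["cy"],(-np.array(f["R"]).T@np.array(f["t"])).round(3), [k for k in f])
    for th in ["hood","hood_handle","seat","cap_mid","dish_in","tray","w88_mid","w76_mid","w64_mid","w52_mid","jar","spray","gloves"]:
        try:
            r=bot.trace(f,th); print(th,[(round(d["score"],2),np.round(d["point"]).tolist(),int(d["region"].sum())) for d in r[:4]])
        except Exception as e: print(th,e)
E
python3 a.py
```

```text
{'clock': 0.0, 'qpos': array([-1.20520315,  0.52202146, -0.03631626,  1.59999112,  0.02116557,
        1.02110937, -0.11280732]), 'qd': array([-8.07271136e-05, -6.22183980e-04,  4.17118549e-04,  4.83137976e-04,
       -2.23265491e-05,  1.48684425e-03, -3.97884885e-04]), 'joint_efforts': array([ 4.05835572e-04, -9.27088380e+01,  1.98021568e+00, -3.69949043e+01,
        1.78963935e-02,  8.06024327e-03,  1.98397612e-05]), 'position': array([0.2637198 , 0.56626567, 0.23072726]), 'tool_rot': array([-3.14044837e+00,  5.82689428e-05,  2.70575426e+00]), 'force': array([ 0.21814137,  1.02115274, -0.39553352]), 'moment': array([0.03054764, 0.00533011, 0.03846729]), 'grip_width': 0.08516720579391035}
0.0187
scene 57.09274725057601 320.22183208203234 237.13547844992374 [ 1.12  -0.053  0.965] ['pixels', 'vertical_fov', 'cx', 'cy', 'R', 't', 'shot']
hood [(0.81, [433.0, 239.0], 4753)]
hood_handle [(0.71, [433.0, 243.0], 4887), (0.64, [236.0, 329.0], 868), (0.25, [282.0, 267.0], 5798)]
seat [(0.64, [428.0, 256.0], 8363), (0.47, [300.0, 290.0], 909)]
cap_mid []
dish_in [(0.84, [202.0, 254.0], 1970)]
[... 1024 characters left out ...]
, 287.0], 713)]
w64_mid [(0.83, [335.0, 288.0], 731)]
w52_mid [(0.63, [384.0, 233.0], 460), (0.27, [389.0, 286.0], 987), (0.2, [390.0, 165.0], 861)]
jar [(0.91, [392.0, 166.0], 862), (0.36, [323.0, 156.0], 924)]
spray [(0.65, [173.0, 264.0], 7019), (0.63, [324.0, 155.0], 882)]
gloves [(0.72, [179.0, 163.0], 5933), (0.49, [389.0, 289.0], 1047), (0.45, [359.0, 260.0], 9000)]
wrist 70.15987811263258 317.00881074077023 244.3551861025881 [0.205 0.593 0.374] ['pixels', 'vertical_fov', 'cx', 'cy', 'R', 't', 'shot']
hood []
hood_handle []
seat [(0.56, [110.0, 459.0], 2418)]
cap_mid []
dish_in []
tray []
w88_mid []
w76_mid []
w64_mid []
w52_mid [(0.62, [111.0, 459.0], 2369)]
jar []
spray []
gloves []
```

View pics/scene0.png

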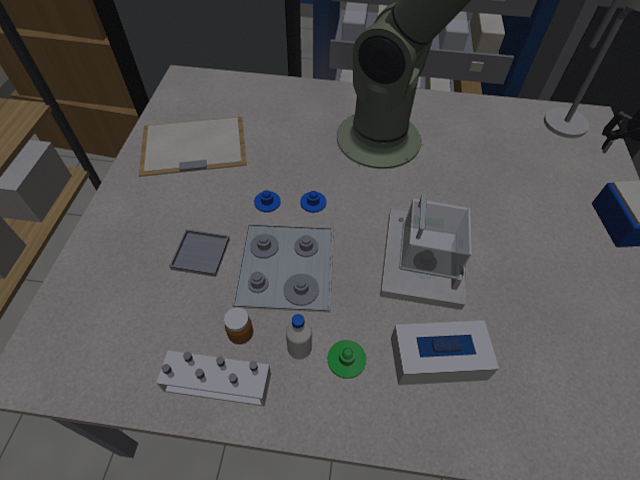

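View pics/top0.png

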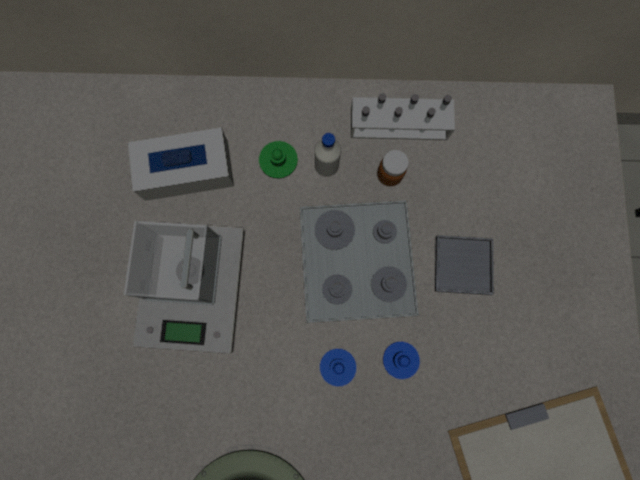

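View pics/wrist0.png

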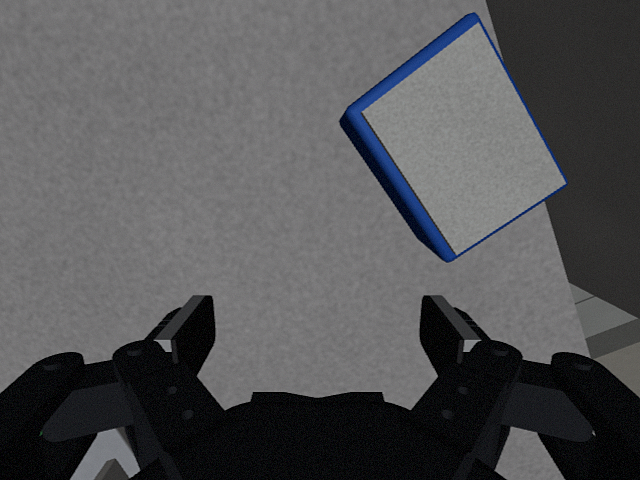

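```bash
cat > b.py <<'E'
from h import *
f=bot.grab_frame("top"); g=bot.grab_frame("scene")
print(np.array(f["R"]).round(3),np.array(g["R"]).round(3))
save("top_stand",f,(110,200,260,360),5); save("scene_stand",g,(370,180,490,310),5)
save("top_tray",f,(290,195,510,330),3.6)
for n,uv in dict(w88=(335,229),w76=(389,284),w64=(337,290),w52=(385,231),dish=(463,266)).items(): print(n,back(f,uv,0.03 if n[0]=='w' else .004).round(3))
for uv in [(243,227),(232,352),(135,348)]: print(back(f,uv,0.04).round(3))
for nm,fr in (("top",f),("scene",g)):
  for th in ["w88_mid","w76_mid","w64_mid","w52_mid","dish_in","tray"]:
    for d in bot.trace(fr,th)[:3]:
        ys,xs=np.nonzero(d["region"]); print(nm,th,round(d["score"],2),np.round(d["point"],1),(xs.min(),xs.max(),ys.min(),ys.max()),back(fr,d["point"],.02).round(3))
E
python3 b.py
```

```text
[[ 0.027 -1.    -0.006]
 [-0.981 -0.026 -0.191]
 [ 0.19   0.011 -0.982]] [[-0.135  0.991  0.016]
 [ 0.799  0.118 -0.59 ]
 [-0.587 -0.067 -0.807]]
w88 [ 0.584 -0.16   0.03 ]
w76 [ 0.47  -0.274  0.03 ]
w64 [ 0.455 -0.166  0.03 ]
w52 [ 0.582 -0.265  0.03 ]
dish [ 0.516 -0.436  0.004]
[0.581 0.034 0.04 ]
[0.325 0.042 0.04 ]
[0.327 0.237 0.04 ]
top w88_mid 0.88 [280.2 159.6] (np.int64(258), np.int64(295), np.int64(141), np.int64(178)) [ 0.74  -0.036  0.02 ]
top w88_mid 0.84 [331.6 230.1] (np.int64(314), np.int64(354), np.int64(210), np.int64(249)) [ 0.584 -0.153  0.02 ]
top w76_mid 0.95 [388.2 285.4] (np.int64(371), np.int64(406), np.int64(267), np.int64(302)) [ 0.468 -0.273  0.02 ]
top w76_mid 0.71 [400.7 359.6] (np.int64(382), np.int64(418), np.int64(342), np.int64(380)) [ 0.318 -0.298  0.02 ]
top w76_mid 0.65 [338.9 369.8] (np.int64(319), np.int64(354), np.int64(349), np.int64(386)) [ 0.295 -0.173  0.02 ]
top w64_mid 0.79 [335.2 290.2] (np.int64(322), np.int64(351), np.int64(275), np.int64(304)) [ 0.455 -0.163  0.02 ]
top w52_mid 0.73 [382.1 231.9] (np.int64(372), np.int64(396), np.int
[... 1067 characters left out ...]
269  0.02 ]
scene w64_mid 0.67 [307.5 245.8] (np.int64(295), np.int64(318), np.int64(236), np.int64(257)) [ 0.466 -0.16   0.02 ]
scene w52_mid 0.78 [259.8 283.7] (np.int64(248), np.int64(268), np.int64(272), np.int64(291)) [ 0.596 -0.259  0.02 ]
scene w52_mid 0.23 [433.  240.4] (np.int64(400), np.int64(471), np.int64(194), np.int64(279)) [0.4   0.166 0.02 ]
scene dish_in 0.6 [200.3 254.6] (np.int64(170), np.int64(229), np.int64(230), np.int64(276)) [ 0.534 -0.428  0.02 ]
scene tray 0.71 [282.5 267.8] (np.int64(234), np.int64(332), np.int64(224), np.int64(312)) [ 0.543 -0.212  0.02 ]
scene tray 0.29 [434.6 238.8] (np.int64(399), np.int64(471), np.int64(195), np.int64(279)) [0.395 0.171 0.02 ]
```

View pics/top_stand.png

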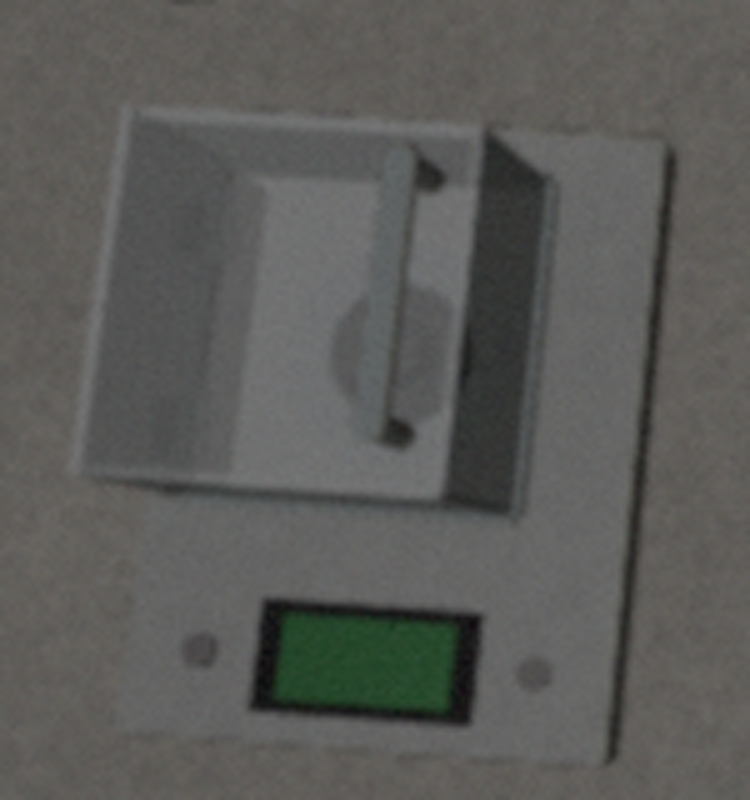

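View pics/scene_stand.png

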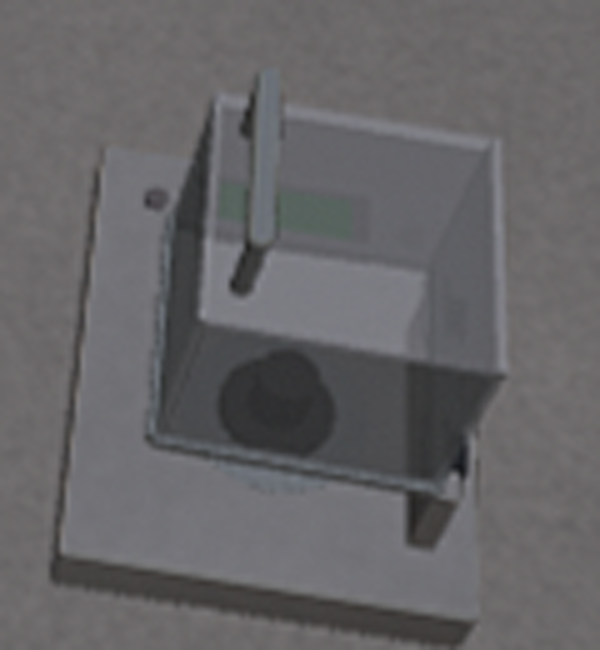

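View pics/top_tray.png

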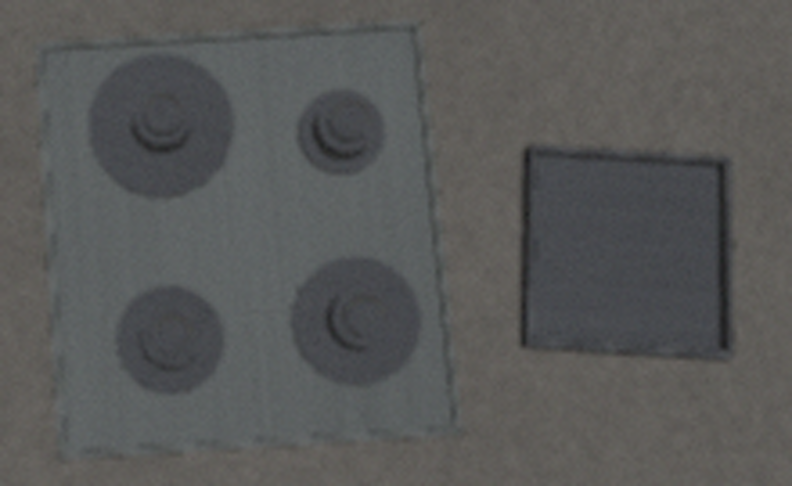

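```bash
cat > fit.py <<'E'
from h import *
from scipy.optimize import least_squares
f=bot.grab_frame("top"); g=bot.grab_frame("scene")
T=lambda p:np.array(p)/5+[110,200]; S=lambda p:np.array(p)/5+[370,180]
base=[(f,T((665,143)),(.1,-.1,0)),(f,T((605,762)),(-.16,-.1,0)),(f,T((120,735)),(-.16,.1,0)),
 (g,S((107,148)),(-.16,-.1,0)),(g,S((60,555)),(.1,-.1,0)),(g,S((478,625)),(.1,.1,0))]
h=[(f,T((130,108)),(.066,0,.1)),(f,T((485,128)),(.066,-.132,.1)),(f,T((440,500)),(-.066,-.132,.1)),(f,T((75,470)),(-.066,0,.1)),
 (g,S((220,97)),(-.066,-.132,.1)),(g,S((500,140)),(-.066,0,.1)),(g,S((505,375)),(.066,0,.1)),(g,S((200,320)),(.066,-.132,.1)),
 (f,T((400,152)),(.045,-.115,.141)),(f,T((372,435)),(-.045,-.115,.141)),(g,S((268,75)),(-.045,-.115,.141)),(g,S((262,240)),(.045,-.115,.135))]
def Rz(a): c,s=np.cos(a),np.sin(a); return np.array([[c,-s,0],[s,c,0],[0,0,1]])
def Rx(a): c,s=np.cos(a),np.sin(a); return np.array([[1,0,0],[0,c,-s],[0,s,c]])
def res(p,full=True):
    R=Rz(p[2]); t=np.array([p[0],p[1],.04]); r=[]
    for fr,uv,q in base: r.append(proj(fr,R@np.array(q)+t)-uv)
    for fr,uv,q in h: r.append(proj(fr,R@(Rx(-p[3])@np.array(q)+[0,.066,.05])+t)-uv)
    return np.concatenate(r)
s=least_squares(res,[.48,.14,0,0.02],loss="soft_l1"); p=s.x
print(p.round(4)); print(res(p).reshape(-1,2).round(1).tolist())
R=Rz(p[2]); t=np.array([p[0],p[1],.04])
hd=R@(Rx(-p[3])@np.array([0,-.115,.135])+[0,.066,.05])+t
print("handle",hd.round(4),"hinge",(R@np.array([0,.066,.05])+t).round(4))
for a in np.arange(0,1.85,.15): print(round(a,2),(R@(Rx(-a)@np.array([0,-.115,.135])+[0,.066,.05])+t).round(3))
E
python3 fit.py
```

```text
[ 0.4866  0.1396 -0.038   0.0269]
[[-0.7, -2.4], [-0.8, 0.5], [-2.9, -0.8], [-1.6, -1.5], [-0.9, -0.8], [0.3, -1.3], [-2.2, -1.1], [-0.1, -1.0], [0.6, -0.6], [-1.6, 0.5], [-2.2, -1.0], [-1.0, -0.5], [-0.5, -0.7], [-1.3, 0.0], [-0.6, 0.4], [-1.3, -2.8], [-0.7, -0.5], [-1.7, -0.1]]
handle [0.4849 0.0943 0.228 ] hinge [0.4891 0.2056 0.09  ]
0.0 [0.485 0.091 0.225]
0.15 [0.486 0.112 0.241]
0.3 [0.486 0.136 0.253]
0.45 [0.487 0.161 0.262]
0.6 [0.488 0.187 0.266]
0.75 [0.489 0.213 0.267]
0.9 [0.49  0.24  0.264]
1.05 [0.491 0.265 0.257]
1.2 [0.492 0.29  0.246]
1.35 [0.493 0.312 0.232]
1.5 [0.494 0.332 0.214]
1.65 [0.495 0.349 0.194]
1.8 [0.495 0.363 0.171]
```

```bash
cat > plan.py <<'E'
import sys,numpy as np
from workcell import bot
from scipy.spatial.transform import Rotation as Ro
# plan.py x y z [yaw]: turn about z first, then shift
s=bot.observe(); p=np.array(s["position"]); r=s["tool_rot"]
x,y,z=[float(a) if a!='-' else p[i] for i,a in enumerate(sys.argv[1:4])]
d=np.array([x,y,z])-p
yaw=float(sys.argv[4]) if len(sys.argv)>4 else r[2]
dy=(yaw-r[2]+np.pi)%(2*np.pi)-np.pi
R=Ro.from_euler("xyz",[np.pi,0,yaw]).as_matrix()
print("t",round(s["clock"],2),"pos",p.round(4),"rpy",np.round(r,4),"w",round(s["grip_width"],4),"F",np.round(s["force"],1))
print("turn rz total (units)",round(-dy/(2*np.pi),4),"shift units (x,y,z) after turn",(R.T@d/.025).round(3), "now",(Ro.from_euler("xyz",r).as_matrix().T@d/.025).round(3))
E
python3 plan.py .485 .094 .33 3.104; python3 plan.py .487 .094 .213 3.104
```

```text
t 2.9 pos [0.2638 0.5666 0.2313] rpy [ 3.1416 -0.      2.7058] w 0.0856 F [ 0.7 -0.3  0.1]
turn rz total (units) -0.0634 shift units (x,y,z) after turn [ -9.551 -18.557  -3.947] now [-15.999 -13.402  -3.948]
t 2.9 pos [0.2638 0.5666 0.2313] rpy [ 3.1416 -0.      2.7058] w 0.0856 F [ 0.7 -0.3  0.1]
turn rz total (units) -0.0634 shift units (x,y,z) after turn [ -9.631 -18.554   0.733] now [-16.072 -13.368   0.732]
```

```bash
python3 -m handwheel '[[0,0,-1,0,0,-0.016],[0,0,-1,0,0,-0.016],[0,0,-1,0,0,-0.016],[0,0,-1,0,0,-0.0154],[-0.5,-1,0,0,0,0],[-0.5,-1,0,0,0,0],[-0.5,-1,0,0,0,0],[-0.5,-1,0,0,0,0]]' 0.3 40; python3 -m handwheel '[[-0.5,-1,0,0,0,0],[-0.5,-1,0,0,0,0],[-0.5,-1,0,0,0,0],[-0.5,-1,0,0,0,0],[-0.5,-1,0,0,0,0],[-0.5,-1,0,0,0,0],[-0.5,-1,0,0,0,0],[-0.5,-1,0,0,0,0]]'; python3 -m handwheel '[[-0.5,-1,0,0,0,0],[-0.5,-1,0,0,0,0],[-0.5,-1,0,0,0,0],[-0.5,-1,0,0,0,0],[-0.5,-1,0,0,0,0],[-0.5,-1,0,0,0,0],[-0.55,-0.5,0,0,0,0],[0,0,0,0,0,0]]';python3 plan.py .487 .094 .213 3.104
```

```text
clock: 3.9
position: [0.3104, 0.4639, 0.3314]
tool_rot: [3.142, 0.0, 3.104]
force: [1.4, -0.2, -0.7]
grip_width: 0.0304
clock: 4.9
position: [0.4028, 0.2603, 0.3314]
tool_rot: [3.141, 0.0, 3.104]
force: [0.6, 0.3, -0.0]
grip_width: 0.03
clock: 5.9
position: [0.4855, 0.0946, 0.3313]
tool_rot: [-3.141, 0.0, 3.102]
force: [-0.0, 0.7, -0.5]
grip_width: 0.0296
t 5.9 pos [0.4855 0.0946 0.3313] rpy [-3.1414e+00  1.0000e-04  3.1023e+00] w 0.0296 F [-0.   0.7 -0.5]
turn rz total (units) -0.0003 shift units (x,y,z) after turn [-0.06  -0.022  4.73 ] now [-0.059 -0.021  4.73 ]
```

Run:
```python
from h import *
f=bot.grab_frame("wrist"); save("w1",f)
print(proj(f,[.4869,.0943,.228]),proj(f,[.4869,.0943,.09]))
s=bot.observe(); print(s["position"],s["grip_width"])
```

```text
[318.7226147  245.03571457] [318.22559775 213.45261988]
[0.48500667 0.09544662 0.33121293] 0.029786428777172788
```

View pics/w1.png

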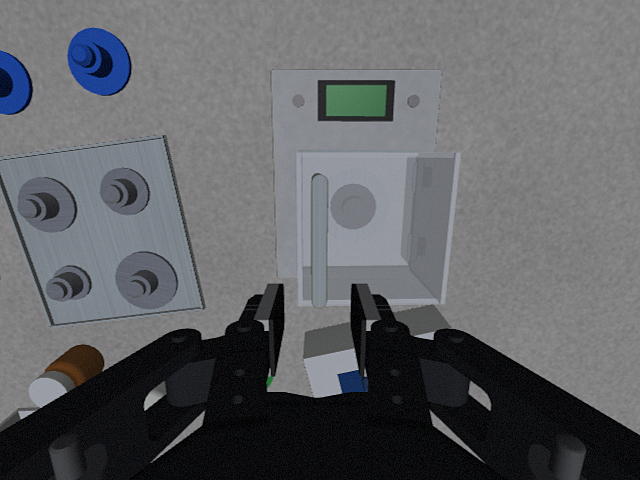

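```bash
python3 -m handwheel '[[0,0,1,0,0,0],[0,0,1,0,0,0],[0,0,1,0,0,0],[0,0,1,0,0,0],[0,0,0.7,0,0,0],[0,0,0,0,0,0]]' 0.3 ; python3 -m handwheel '[[0,0,0,0,0,0],[0,0,0,0,0,0]]' 0.55 30;python3 - <<'E'
from h import *
f=bot.grab_frame("wrist"); save("w2",f)
E
```

```text
clock: 6.7
position: [0.4842, 0.0961, 0.2131]
tool_rot: [-3.141, -0.002, 3.105]
force: [0.4, 0.4, 1.0]
grip_width: 0.0299
clock: 6.95
position: [0.4854, 0.0957, 0.2146]
tool_rot: [3.141, 0.001, 3.104]
force: [0.2, 0.0, 0.1]
grip_width: 0.0192
```

View pics/w2.png

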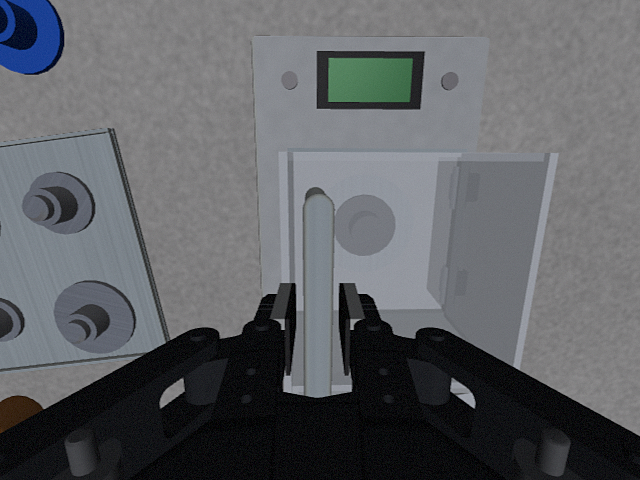

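```bash
cat > arc.py <<'E'
import sys,numpy as np
from workcell import bot
from scipy.spatial.transform import Rotation as Ro
# arc.py a0 a1 n lead(m, along tool y) tiltgain
a0,a1=float(sys.argv[1]),float(sys.argv[2]);n=int(sys.argv[3]);lead=float(sys.argv[4]);k=float(sys.argv[5])
SX,SY,YAW=.4866,.1396,-.038
def Rx(a): c,s=np.cos(a),np.sin(a); return np.array([[1,0,0],[0,c,-s],[0,s,c]])
Rz=Ro.from_euler("z",YAW).as_matrix()
bar=lambda a: Rz@(Rx(-a)@np.array([0,-.115,.135])+[0,.066,.05])+[SX,SY,.04]
rot=lambda a: Rz@Rx(-k*a)@Ro.from_euler("xyz",[np.pi,0,np.pi]).as_matrix()
tcp=lambda a: bar(a)+rot(a)@np.array([0,lead,.014])
s=bot.observe(); R=Ro.from_euler("xyz",s["tool_rot"]).as_matrix(); p=np.array(s["position"])
print("pos",p.round(4),"F",s["force"].round(1),"bar in tool now(mm) for a0:",((R.T@(bar(a0)-p))*1000).round(1))
for i in range(1,n+1):
    a=a0+(a1-a0)*i/n; Rn=rot(a); q=tcp(a); q[0]=p[0] if i==1 else q[0]
    d=R.T@(q-p)/.025; w=Ro.from_matrix(R.T@Rn).as_rotvec()/(2*np.pi)
    print(round(a,2),d.round(2),w.round(4),q.round(3)); R,p=Rn,q
E
python3 arc.py 0.027 1.8 18 .005 0.4
```

```text
pos [0.4853 0.0956 0.2145] F [ 0.4 -0.4 -0.5] bar in tool now(mm) for a0: [  0.4  -1.3 -13.6]
0.13 [ 0.03  0.68 -0.39] [0.0081 0.0002 0.0001] [0.485 0.113 0.224]
0.22 [-0.01  0.56 -0.38] [ 0.0063 -0.      0.    ] [0.486 0.127 0.233]
0.32 [ 0.    0.58 -0.34] [ 0.0063 -0.     -0.    ] [0.487 0.142 0.24 ]
0.42 [ 0.   0.6 -0.3] [ 0.0063 -0.     -0.    ] [0.487 0.158 0.246]
0.52 [ 0.    0.62 -0.27] [ 0.0063 -0.      0.    ] [0.488 0.175 0.25 ]
0.62 [-0.    0.64 -0.23] [ 0.0063 -0.      0.    ] [0.489 0.191 0.252]
0.72 [ 0.    0.65 -0.19] [ 0.0063 -0.     -0.    ] [0.489 0.208 0.252]
0.82 [-0.    0.66 -0.15] [ 0.0063 -0.      0.    ] [0.49  0.225 0.251]
0.91 [-0.    0.67 -0.11] [ 0.0063 -0.     -0.    ] [0.49  0.242 0.249]
1.01 [ 0.    0.67 -0.07] [ 0.0063 -0.      0.    ] [0.491 0.258 0.244]
1.11 [ 0.    0.68 -0.03] [ 0.0063 -0.      0.    ] [0.492 0.274 0.238]
1.21 [-0.    0.68  0.01] [ 0.0063 -0.     -0.    ] [0.492 0.289 0.231]
1.31 [-0.    0.67  0.06] [ 0.0063 -0.     -0.    ] [0.493 0.303 0.222]
1.41 [0.   0.67 0.1 ] [ 0.0063 -0.      0.    ] [0.493 0.317 0.211]
1.5 [-0.    0.66  0.14] [ 0.0063 -0.     -0.    ] [0.494 0.329 0.199]
1.6 [0.   0.66 0.18] [ 0.0063 -0.      0.    ] [0.494 0.34  0.186]
1.7 [-0.    0.64  0.22] [ 0.0063 -0.      0.    ] [0.495 0.349 0.172]
1.8 [0.   0.63 0.26] [ 0.0063 -0.     -0.    ] [0.495 0.358 0.157]
```

```bash
python3 -m handwheel '[[0,0.68,-0.4,0.008,0,0],[0,0.56,-0.38,0.0063,0,0],[0,0.58,-0.34,0.0063,0,0],[0,0.6,-0.3,0.0063,0,0],[0,0.62,-0.27,0.0063,0,0],[0,0.64,-0.23,0.0063,0,0],[0,0.65,-0.19,0.0063,0,0],[0,0,0,0,0,0]]'; python3 arc.py 0.72 1.8 11 .005 0.4
python3 - <<'E'
from h import *
f=bot.grab_frame("scene"); save("s2",f,(350,120,560,320),3)
E
```

```text
clock: 8.0
position: [0.4891, 0.2096, 0.2521]
tool_rot: [-2.854, -0.0, 3.107]
force: [-0.1, -0.7, -0.8]
grip_width: 0.0192
pos [0.4891 0.2096 0.2521] F [-0.1 -0.7 -0.8] bar in tool now(mm) for a0: [ -0.1  -5.7 -14.2]
0.82 [ 0.02  0.63 -0.15] [0.0064 0.0001 0.0005] [0.489 0.226 0.251]
0.92 [-0.03  0.67 -0.11] [ 0.0063 -0.     -0.    ] [0.491 0.242 0.249]
1.01 [-0.    0.67 -0.07] [ 0.0063 -0.     -0.    ] [0.491 0.259 0.244]
1.11 [ 0.    0.67 -0.03] [ 0.0063 -0.      0.    ] [0.492 0.274 0.238]
1.21 [-0.    0.67  0.02] [ 0.0063 -0.      0.    ] [0.492 0.289 0.23 ]
1.31 [0.   0.67 0.06] [ 0.0063 -0.     -0.    ] [0.493 0.303 0.221]
1.41 [-0.    0.67  0.1 ] [ 0.0063 -0.      0.    ] [0.493 0.317 0.211]
1.51 [0.   0.66 0.14] [ 0.0063 -0.      0.    ] [0.494 0.329 0.199]
1.6 [0.   0.65 0.18] [ 0.0063 -0.     -0.    ] [0.494 0.34  0.186]
1.7 [0.   0.64 0.22] [ 0.0063 -0.      0.    ] [0.495 0.349 0.172]
1.8 [-0.    0.63  0.26] [ 0.0063 -0.     -0.    ] [0.495 0.358 0.157]
```

View pics/s2.png

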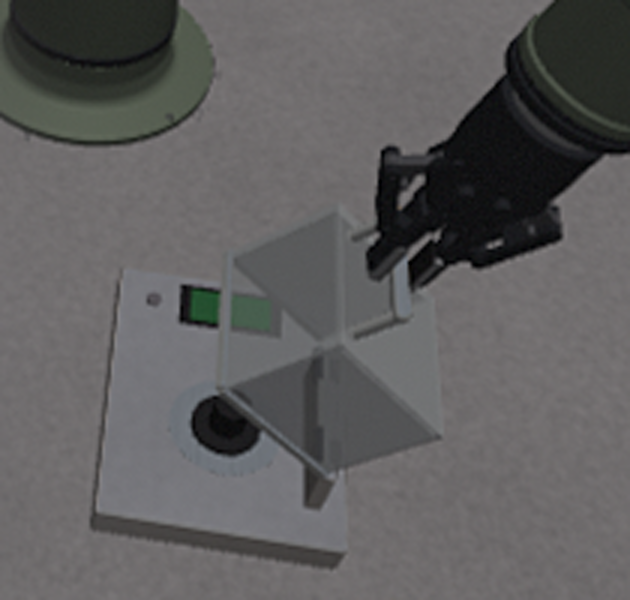

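```bash
python3 -m handwheel '[[0,0.63,-0.15,0.0063,0,0],[0,0.67,-0.11,0.0063,0,0],[0,0.67,-0.07,0.0063,0,0],[0,0.67,-0.03,0.0063,0,0],[0,0.67,0.02,0.0063,0,0],[0,0.67,0.06,0.0063,0,0],[0,0.67,0.1,0.0063,0,0]]'; python3 -m handwheel '[[0,0.66,0.14,0.0063,0,0],[0,0.65,0.18,0.0063,0,0],[0,0.64,0.22,0.0063,0,0],[0,0.63,0.26,0.0063,0,0],[0,0.1,0,0,0,0],[0,0,0,0,0,0]]'; python3 arc.py 1.8 1.8 1 .005 0.4;  python3 - <<'E'
from h import *
f=bot.grab_frame("scene"); save("s3",f,(350,120,560,320),3)
E
```

```text
clock: 8.93
position: [0.4939, 0.3141, 0.2111]
tool_rot: [-2.576, 0.0, 3.102]
force: [0.1, 0.1, 1.2]
grip_width: 0.0191
clock: 9.68
position: [0.4949, 0.3545, 0.1559]
tool_rot: [-2.415, -0.002, 3.101]
force: [-6.5, -10.7, 1.7]
grip_width: 0.0194
pos [0.4949 0.3545 0.1559] F [ -6.5 -10.7   1.7] bar in tool now(mm) for a0: [  0.2  -3.9 -17.2]
1.8 [ 0.01  0.05 -0.13] [-0.0011 -0.0005 -0.0001] [0.495 0.358 0.157]
```

View pics/s3.png

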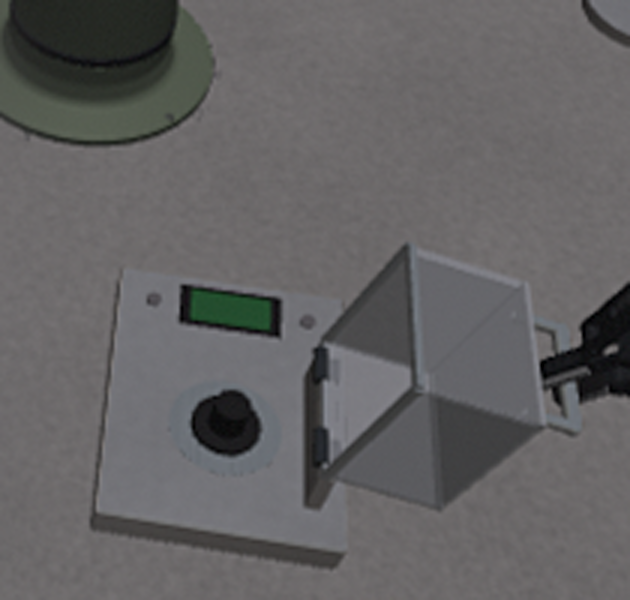

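```bash
python3 -m handwheel '[[0,-0.1,-0.3,0,0,0],[0,0,-1,0,0,0],[0,0,-1,0,0,0],[0,0,-1,-0.025,0,0],[0,0,-1,-0.025,0,0],[0,0,-1,-0.025,0,0],[0,0,-1,-0.025,0,0],[0,0,-1,-0.0157,0,0]]' 0.1; python3 plan.py .487 .17 .33 3.104; python3 -c "
from workcell import bot; print(bot.observe()['qpos'].round(2))"
```

```text
clock: 10.72
position: [0.4991, 0.4409, 0.3147]
tool_rot: [3.132, 0.002, 3.102]
force: [0.9, 0.1, 0.7]
grip_width: 0.0383
t 10.72 pos [0.4991 0.4409 0.3147] rpy [3.1318e+00 2.2000e-03 3.1023e+00] w 0.0383 F [0.9 0.1 0.7]
turn rz total (units) -0.0003 shift units (x,y,z) after turn [  0.075 -10.847  -0.612] now [  0.055 -10.841  -0.718]
[-0.84  0.52  0.04  1.39 -0.03  1.23  0.74]
```

```bash
python3 -m handwheel '[[0.05,-1,-0.6,0.0016,0,0],[0,-1,0,0,0,0],[0,-1,0,0,0,0],[0,-1,0,0,0,0],[0,-1,0,0,0,0],[0,-1,0,0,0,0],[0,-1,0,0,0,0],[0,-1,0,0,0,0]]' 0 ; python3 -m handwheel '[[0,-1,0,0,0,0],[0,-1,0,0,0,0],[0,-1,0,0,0,0],[0,-1,0,0,0,0],[0,0,0,0,0,0],[0,0,0,0,0,0]]'
python3 - <<'E'
from h import *
f=bot.grab_frame("wrist"); save("w3",f); s=bot.observe(); print(s["position"],s["tool_rot"])
print("pred seat",proj(f,[.4866,.1396,.04]),"captop",proj(f,[.4866,.1396,.074]))
for d in bot.trace(f,"cap_mid"):
    ys,xs=np.nonzero(d["region"]); print(d["score"],d["point"],xs.min(),xs.max(),ys.min(),ys.max())
E
```

```text
clock: 11.72
position: [0.4893, 0.2405, 0.3284]
tool_rot: [-3.136, 0.0, 3.104]
force: [-0.3, 0.1, 0.3]
grip_width: 0.0424
clock: 12.48
position: [0.4856, 0.1424, 0.3289]
tool_rot: [-3.136, 0.0, 3.104]
force: [-0.4, -0.1, -0.6]
grip_width: 0.043
[0.48557334 0.14271217 0.32882366] [-3.13566793e+00  1.48696623e-04  3.10485649e+00]
pred seat [317.39004576 206.83492001] captop [317.23877767 211.2394543 ]
0.79 [317.5, 211.5] 294 339 184 230
0.65 [384.4, 200.5] 232 583 69 325
```

View pics/w3.png

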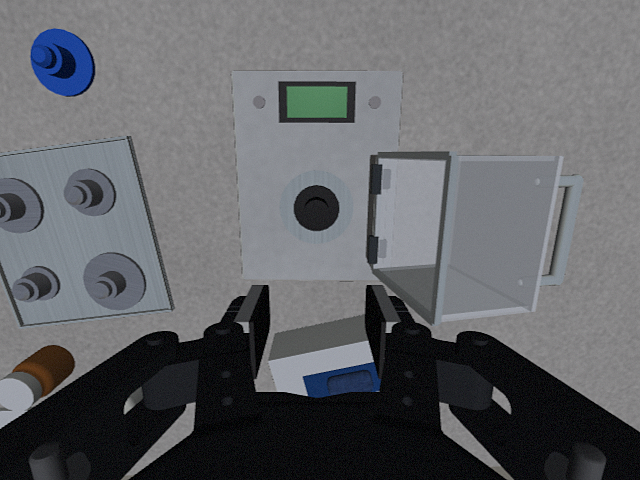

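```bash
python3 -m handwheel '[[-0.04,-0.12,1,-0.0009,0,0],[0,0,1,0,0,0],[0,0,1,0,0,0],[0,0,1,0,0,0],[0,0,1,0,0,0],[0,0,1,0,0,0],[0,0,1,0,0,0],[0,0,1,0,0,0]]' -0.1 ; python3 -m handwheel '[[0,0,1,0,0,0],[0,0,1,0,0,0],[0,0,0.7,0,0,0],[0,0,0.4,0,0,0],[0,0,0,0,0,0]]'; python3 plan.py .4866 .1396 .05 3.104
```

```text
clock: 13.58
position: [0.4864, 0.1396, 0.1279]
tool_rot: [-3.141, -0.0, 3.105]
force: [1.1, 0.5, 0.3]
grip_width: 0.0469
clock: 14.2
position: [0.4863, 0.1391, 0.0509]
tool_rot: [-3.141, -0.001, 3.105]
force: [0.5, -0.6, 0.5]
grip_width: 0.0471
t 14.2 pos [0.4863 0.1391 0.0509] rpy [-3.1407e+00 -8.0000e-04  3.1046e+00] w 0.0471 F [ 0.5 -0.6  0.5]
turn rz total (units) 0.0001 shift units (x,y,z) after turn [-0.013  0.021  0.037] now [-0.013  0.021  0.037]
```

Grip the cap and lift.

```bash
python3 -m handwheel '[[0,0,0,0,0,0],[0,0,0,0,0,0],[0,0,0,0,0,0],[0,0,0,0,0,0]]' 1 40; python3 -m handwheel '[[0,0,-0.5,0,0,0],[0,0,-1,0,0,0],[0,0,-1,0,0,0],[0,0,-1,0,0,0],[0,0,-1,0,0,0],[0,0,-1,0,0,0],[0,0,-1,0,0,0],[0,0,0,0,0,0]]';python3 plan.py .516 -.436 .21 3.104
python3 - <<'E'
from h import *
f=bot.grab_frame("wrist"); save("w4",f);
f=bot.grab_frame("top"); save("t4",f,(110,150,510,400),2)
r=f["pixels"]
E
```

```text
clock: 14.7
position: [0.4868, 0.1391, 0.052]
tool_rot: [-3.141, 0.001, 3.104]
force: [-0.9, 0.5, 8.0]
grip_width: 0.028
clock: 15.7
position: [0.4872, 0.1392, 0.2161]
tool_rot: [3.141, 0.003, 3.104]
force: [-0.3, -0.1, -0.9]
grip_width: 0.0286
t 15.7 pos [0.4872 0.1392 0.2161] rpy [3.1406 0.0033 3.1039] w 0.0286 F [-0.3 -0.1 -0.9]
turn rz total (units) -0.0 shift units (x,y,z) after turn [ -2.015 -22.948   0.246] now [ -2.016 -22.948   0.229]
```

View pics/w4.png

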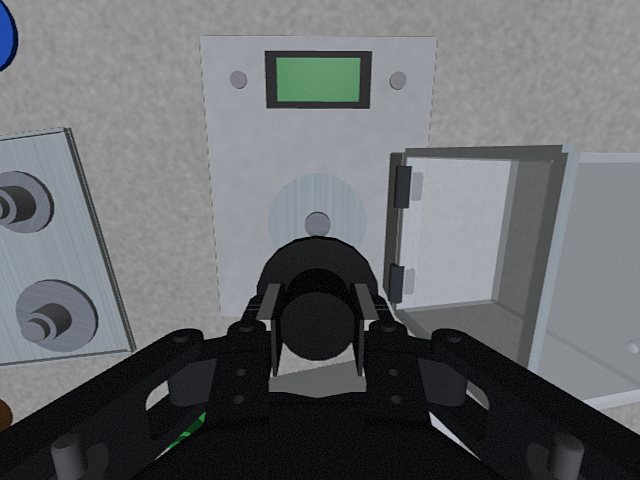

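View pics/t4.png

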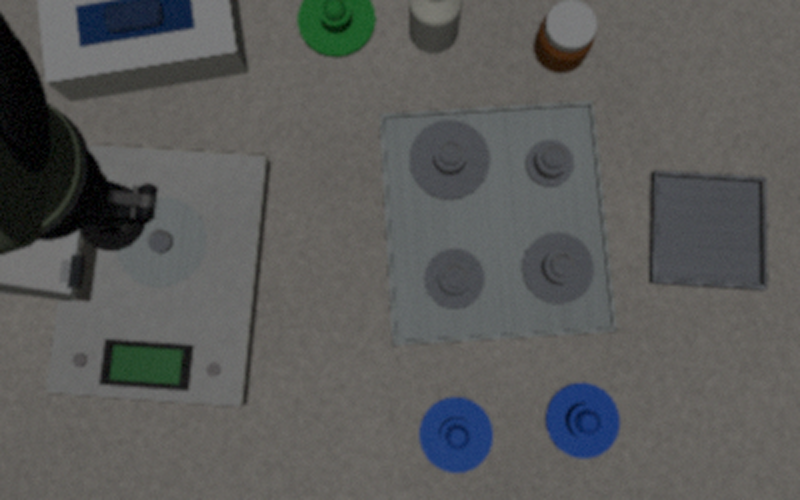

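```bash
python3 -m handwheel '[[-0.09,-1,0,0,0,0],[-0.09,-1,0,0,0,0],[-0.09,-1,0,0,0,0],[-0.09,-1,0,0,0,0],[-0.09,-1,0,0,0,0],[-0.09,-1,0,0,0,0],[-0.09,-1,0,0,0,0],[-0.09,-1,0,0,0,0]]'; python3 -m handwheel '[[-0.09,-1,0,0,0,0],[-0.09,-1,0,0,0,0],[-0.09,-1,0,0,0,0],[-0.09,-1,0,0,0,0],[-0.09,-1,0,0,0,0],[-0.09,-1,0,0,0,0],[-0.09,-1,0,0,0,0],[-0.09,-1,0,0,0,0]]';  python3 -m handwheel '[[-0.09,-1,0,0,0,0],[-0.09,-1,0,0,0,0],[-0.09,-1,0,0,0,0],[-0.09,-1,0,0,0,0],[-0.09,-1,0,0,0,0],[-0.09,-0.95,0,0,0,0],[0,0,0,0,0,0]]'; python3 plan.py .516 -.436 .025 3.104
python3 - <<'E'
from h import *
f=bot.grab_frame("wrist"); save("w5",f);
print(proj(f,[.516,-.436,.018]))
print(bot.observe()["qpos"].round(2))
E
```

```text
clock: 16.8
position: [0.4965, -0.0624, 0.2133]
tool_rot: [-3.141, -0.001, 3.104]
force: [0.0, 0.4, -0.1]
grip_width: 0.0283
clock: 17.8
position: [0.507, -0.2627, 0.2133]
tool_rot: [-3.141, -0.001, 3.104]
force: [0.2, 1.0, 0.4]
grip_width: 0.0284
clock: 18.68
position: [0.5144, -0.4127, 0.213]
tool_rot: [-3.141, -0.002, 3.102]
force: [-0.6, 0.7, -0.5]
grip_width: 0.0283
t 18.68 pos [ 0.5144 -0.4127  0.213 ] rpy [-3.141e+00 -1.700e-03  3.102e+00] w 0.0283 F [-0.6  0.7 -0.5]
turn rz total (units) -0.0003 shift units (x,y,z) after turn [-0.101 -0.93   7.519] now [-0.116 -0.925  7.52 ]
[295.56523661 222.84391423]
[ 0.44  0.61  0.23  1.53 -0.15  1.02  2.24]
```

View pics/w5.png

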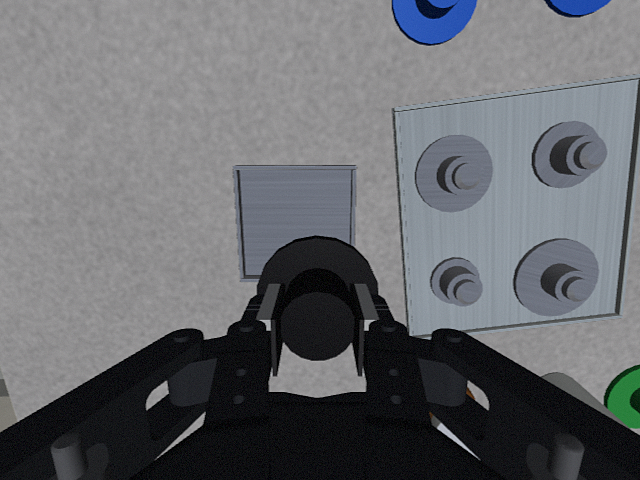

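```bash
python3 -m handwheel '[[-0.1,-0.93,0,0,0,0],[0,0,1,0,0,0],[0,0,1,0,0,0],[0,0,1,0,0,0],[0,0,1,0,0,0],[0,0,1,0,0,0],[0,0,1,0,0,0],[0,0,1,0,0,0]]'; python3 -m handwheel '[[0,0,0.4,0,0,0],[0,0,0.2,0,0,0],[0,0,0.15,0,0,0],[0,0,0.1,0,0,0]]'; python3 plan.py .516 -.436 .0165 3.104
```

```text
clock: 19.73
position: [0.5171, -0.4334, 0.0381]
tool_rot: [3.141, -0.0, 3.105]
force: [0.0, 0.8, 0.1]
grip_width: 0.0284
clock: 20.23
position: [0.5172, -0.4349, 0.0184]
tool_rot: [-3.141, 0.001, 3.104]
force: [-0.8, -1.1, -1.4]
grip_width: 0.0285
t 20.23 pos [ 0.5172 -0.4349  0.0184] rpy [-3.1405e+00  6.0000e-04  3.1041e+00] w 0.0285 F [-0.8 -1.1 -1.4]
turn rz total (units) 0.0 shift units (x,y,z) after turn [ 0.048 -0.047  0.074] now [ 0.048 -0.047  0.074]
```

```bash
python3 -m handwheel '[[0,0,0.06,0,0,0],[0,0,0,0,0,0]]'; python3 -m handwheel '[[0,0,0,0,0,0],[0,0,0,0,0,0],[0,0,0,0,0,0],[0,0,0,0,0,0]]' -0.1; python3 -m handwheel '[[0,0,-0.5,0,0,0],[0,0,-1,0,0,0],[0,0,-1,0,0,0],[0,0,-1,0,0,0],[0,0,-1,0,0,0],[0,0,-1,0,0,0],[0,0,-1,0,0,0],[0,0,-1,0,0,0]]'; python3 -m handwheel '[[-0.3,1,-1,0,0,0],[-0.3,1,-1,0,0,0],[-0.3,1,-1,0,0,0],[-0.3,1,-1,0,0,0],[-0.3,1,-1,0,0,0],[-0.3,1,0,0,0,0],[-0.3,1,0,0,0,0],[0,0,0,0,0,0]]';python3 plan.py .584 -.158 .33 3.104
python3 - <<'E'
from h import *
f=bot.grab_frame("wrist"); save("w6",f);
f=bot.grab_frame("top"); save("t6",f,(250,150,510,400),3)
E
```

```text
clock: 20.48
position: [0.517, -0.4348, 0.0165]
tool_rot: [-3.141, 0.0, 3.104]
force: [0.3, 0.8, 0.1]
grip_width: 0.0286
clock: 20.98
position: [0.517, -0.4347, 0.0164]
tool_rot: [-3.141, -0.0, 3.104]
force: [0.1, -0.3, -0.4]
grip_width: 0.0469
clock: 21.98
position: [0.5169, -0.4346, 0.2058]
tool_rot: [-3.141, 0.001, 3.104]
force: [-0.3, 0.4, -0.7]
grip_width: 0.0472
clock: 22.98
position: [0.5767, -0.2595, 0.3297]
tool_rot: [3.142, 0.001, 3.107]
force: [-0.1, -0.4, -0.8]
grip_width: 0.0468
t 22.98 pos [ 0.5767 -0.2595  0.3297] rpy [3.1416e+00 9.0000e-04 3.1070e+00] w 0.0468 F [-0.1 -0.4 -0.8]
turn rz total (units) 0.0005 shift units (x,y,z) after turn [-0.14   4.068 -0.013] now [-0.152  4.067 -0.013]
```

View pics/w6.png

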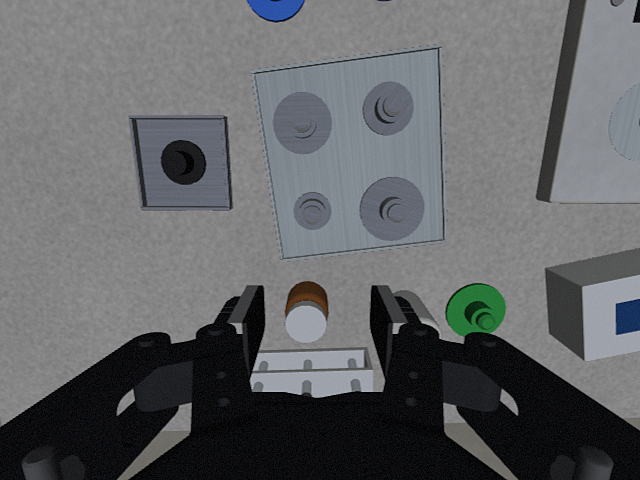

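View pics/t6.png

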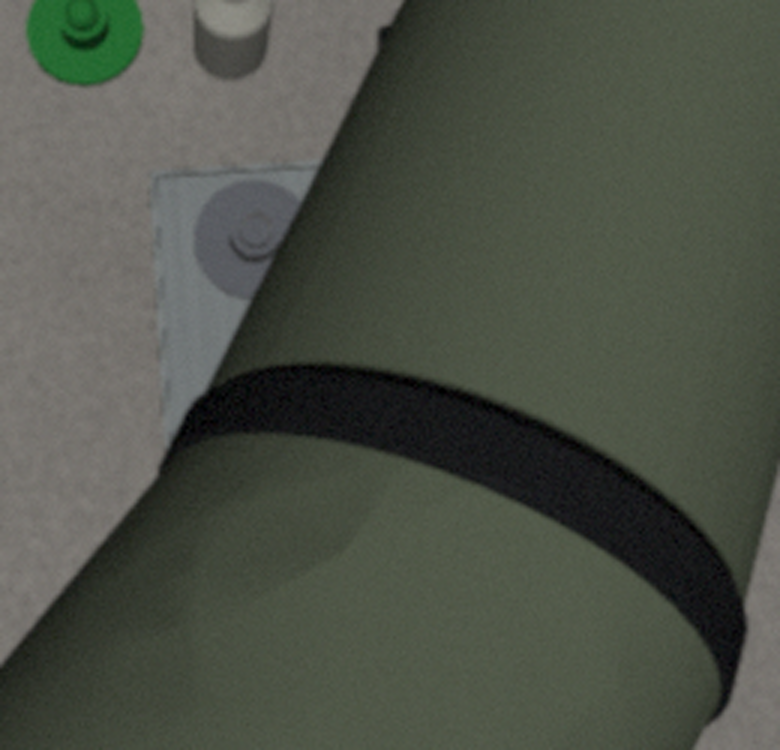

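```bash
cat > meas.py <<'E'
from h import *
import sys
def circ(f,reg,z):
    c,_=cv2.findContours(reg.astype(np.uint8),cv2.RETR_EXTERNAL,cv2.CHAIN_APPROX_NONE); c=max(c,key=cv2.contourArea)
    h=cv2.convexHull(c)[:,0,:]+0.0
    P=np.array([back(f,u,z)[:2] for u in h])
    # least-squares circle in world, robust
    from scipy.optimize import least_squares
    s=least_squares(lambda p:np.hypot(P[:,0]-p[0],P[:,1]-p[1])-p[2],[*P.mean(0),.04],loss="soft_l1",f_scale=.001)
    return s.x
if __name__=="__main__":
    f=bot.grab_frame("wrist"); z=float(sys.argv[1])
    if len(sys.argv)>2: save(sys.argv[2],f)
    s=bot.observe(); print(s["position"].round(4))
    for th in sys.argv[3:]:
        for d in bot.trace(f,th)[:4]:
            x=circ(f,d["region"],z); print(th,round(d["score"],2),np.round(d["point"]),"xy",x[:2].round(4),"r",x[2].round(4))
E
python3 meas.py .010 w7 w88_mid w76_mid w64_mid w52_mid
python3 -m handwheel '[[0,1,0,0,0,0],[0,1,0,0,0,0],[0,1,0,0,0,0],[0,1,0,0,0,0],[-0.15,0.06,0.3,0,0,0],[0,0,0,0,0,0],[0,0,0,0,0,0]]'
python3 meas.py .010 w8 w88_mid w76_mid w64_mid w52_mid
```

```text
[ 0.5756 -0.2624  0.3293]
w88_mid 0.62 [479. 310.] xy [ 0.7458 -0.0328] r 0.044
w76_mid 0.87 [301. 123.] xy [ 0.4751 -0.276 ] r 0.0376
w76_mid 0.56 [277.  12.] xy [ 0.3236 -0.3004] r 0.0361
w64_mid 0.68 [389. 109.] xy [ 0.4606 -0.1659] r 0.032
clock: 24.2
position: [0.5834, -0.1614, 0.3212]
tool_rot: [-3.141, -0.0, 3.103]
force: [0.1, -0.2, -0.4]
grip_width: 0.0464
[ 0.5834 -0.1613  0.3213]
w88_mid 0.82 [321. 208.] xy [ 0.5896 -0.1585] r 0.0435
w88_mid 0.73 [569. 300.] xy [0.7393 0.1865] r 0.1184
w88_mid 0.69 [424. 302.] xy [ 0.7443 -0.031 ] r 0.0425
w88_mid 0.4 [105. 163.] xy [ 0.5173 -0.4356] r 0.0304
w76_mid 0.85 [223. 119.] xy [ 0.4749 -0.2753] r 0.0376
w76_mid 0.57 [192.   7.] xy [ 0.321  -0.2987] r 0.0383
w76_mid 0.16 [318. 209.] xy [ 0.5895 -0.1589] r 0.0442
w64_mid 0.64 [310. 108.] xy [ 0.4609 -0.1666] r 0.0314
w64_mid 0.45 [243. 210.] xy [ 0.5875 -0.267 ] r 0.0254
w52_mid 0.64 [240. 210.] xy [ 0.5877 -0.2675] r 0.0257
```

View pics/w8.png

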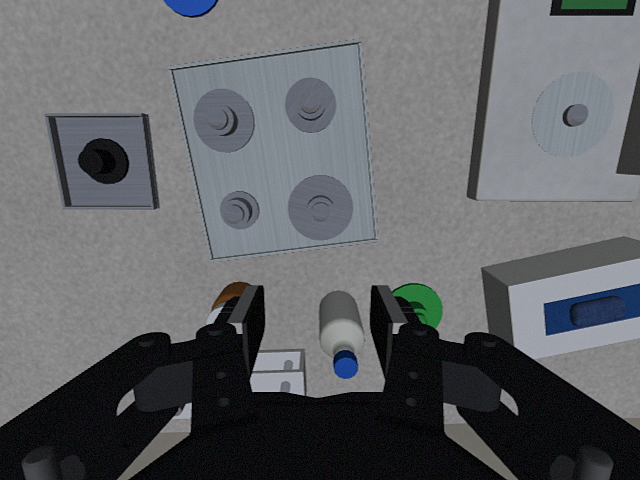

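```bash
python3 -m handwheel '[[-0.24,0.1,1,0,0,0],[0,0,1,0,0,0],[0,0,1,0,0,0],[0,0,1,0,0,0],[0,0,1,0,0,0],[0,0,1,0,0,0],[0,0,1,0,0,0],[0,0,1,0,0,0]]' 0; python3 plan.py .5895 -.1587 .0115 3.104;  python3 -c "
from workcell import bot; print(bot.observe()['qpos'].round(2))"
```

```text
clock: 25.45
position: [0.5897, -0.1583, 0.1205]
tool_rot: [-3.141, 0.0, 3.104]
force: [0.9, -1.0, -0.3]
grip_width: 0.0428
t 25.45 pos [ 0.5897 -0.1583  0.1205] rpy [-3.1409e+00  3.0000e-04  3.1040e+00] w 0.0428 F [ 0.9 -1.  -0.3]
turn rz total (units) 0.0 shift units (x,y,z) after turn [ 0.009 -0.017  4.362] now [ 0.01  -0.014  4.362]
[ 0.05  0.64  0.17  1.74 -0.14  0.77  1.82]
```

```bash
python3 -m handwheel '[[0,0,1,0,0,0],[0,0,1,0,0,0],[0,0,1,0,0,0],[0,0,0.8,0,0,0],[0,0,0.5,0,0,0],[0,0,0,0,0,0]]' -0.15; python3 -m handwheel '[[0,0,0,0,0,0],[0,0,0,0,0,0],[0,0,0,0,0,0],[0,0,0,0,0,0]]' 1 60; python3 plan.py .5895 -.1587 .0115 3.104
```

```text
clock: 26.2
position: [0.5894, -0.1582, 0.0132]
tool_rot: [-3.141, -0.001, 3.104]
force: [-0.3, -0.2, -0.4]
grip_width: 0.0491
clock: 26.7
position: [0.5901, -0.1583, 0.0147]
tool_rot: [-3.141, 0.001, 3.104]
force: [-2.3, 1.5, 5.9]
grip_width: 0.0339
t 26.7 pos [ 0.5901 -0.1583  0.0147] rpy [-3.1409e+00  1.1000e-03  3.1041e+00] w 0.0339 F [-2.3  1.5  5.9]
turn rz total (units) 0.0 shift units (x,y,z) after turn [ 0.023 -0.019  0.127] now [ 0.023 -0.019  0.127]
```

```bash
python3 -m handwheel '[[0,0,-0.4,0,0,0],[0,0,-0.8,0,0,0],[0,0,-1,0,0,0],[0,0,-1,0,0,0],[0,0,-1,0,0,0],[0,0,-1,0,0,0],[0,0,-1,0,0,0],[0,0,0,0,0,0]]'; python3 plan.py .547 .1396 .17 3.104;  python3 - <<'E'
from h import *
f=bot.grab_frame("wrist"); save("w9",f)
E
```

```text
clock: 27.7
position: [0.5906, -0.1584, 0.1713]
tool_rot: [-3.14, 0.004, 3.104]
force: [1.1, -0.5, -5.3]
grip_width: 0.0338
t 27.7 pos [ 0.5906 -0.1584  0.1713] rpy [-3.1405  0.004   3.104 ] w 0.0338 F [ 1.1 -0.5 -5.3]
turn rz total (units) 0.0 shift units (x,y,z) after turn [ 2.191 11.846  0.053] now [ 2.191 11.847  0.031]
```

View pics/w9.png

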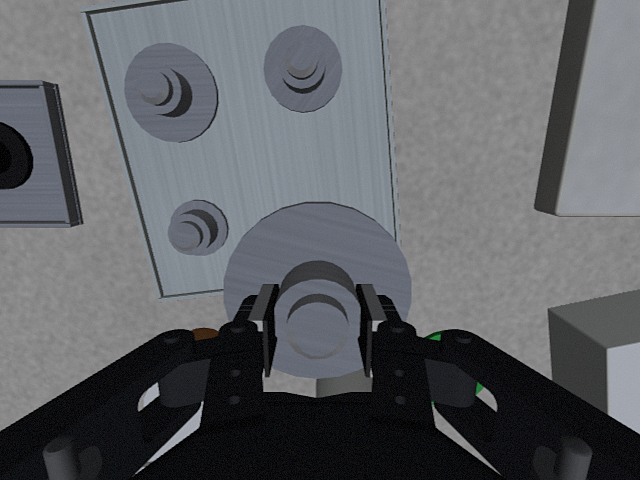

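```bash
python3 meas.py .1666 w9b w88_mid | head -4; python3 -m handwheel '[[0.18,1,0,0,0,0],[0.18,1,0,0,0,0],[0.18,1,0,0,0,0],[0.18,1,0,0,0,0],[0.18,1,0,0,0,0],[0.18,1,0,0,0,0],[0.18,1,0,0,0,0],[0.18,1,0,0,0,0]]'; python3 -m handwheel '[[0.18,1,0,0,0,0],[0.18,1,0,0,0,0],[0.18,1,0,0,0,0],[0.18,0.85,0,0,0,0],[0,0,0,0,0,0],[0,0,0,0,0,0]]'; python3 meas.py .04 w10 seat ;python3 plan.py .4866 .1396 .17 3.104
```

```text
[ 0.5894 -0.158   0.1687]
w88_mid 0.54 [478. 385.] xy [ 0.6416 -0.0808] r 0.0026
clock: 28.85
position: [0.5605, 0.0438, 0.1676]
tool_rot: [-3.141, -0.002, 3.104]
force: [0.2, -0.1, -5.3]
grip_width: 0.034
clock: 29.6
position: [0.5466, 0.1393, 0.1679]
tool_rot: [-3.14, -0.001, 3.104]
force: [0.2, -0.9, -4.7]
grip_width: 0.034
[0.5467 0.139  0.1681]
t 29.7 pos [0.5468 0.139  0.1682] rpy [-3.1404e+00 -5.0000e-04  3.1031e+00] w 0.0339 F [ 0.2 -0.3 -6. ]
turn rz total (units) -0.0001 shift units (x,y,z) after turn [ 2.406 -0.068 -0.072] now [ 2.406 -0.07  -0.071]
```

View pics/w10.png

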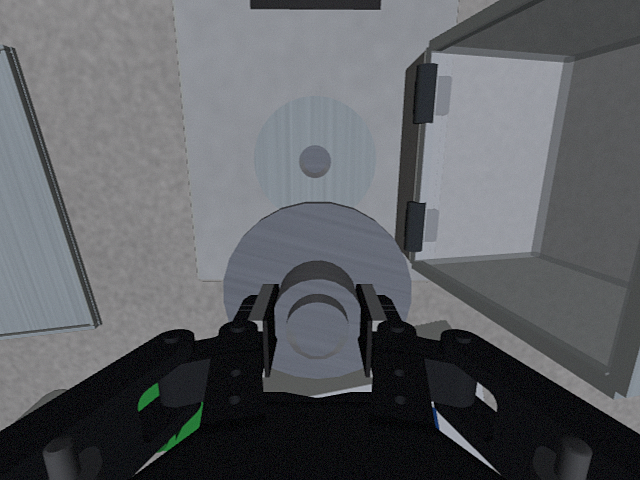

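```bash
cat > spig.py <<'E'
from meas import *
f=bot.grab_frame("wrist"); s=bot.observe(); p=f["pixels"]
g=cv2.GaussianBlur(cv2.cvtColor(p,cv2.COLOR_BGR2GRAY),(3,3),0)
u=[int(v) for v in proj(f,[.4866,.1396,.046])]
print("pred",u)
w=g[u[1]-28:u[1]+28,u[0]-28:u[0]+28]
th,b=cv2.threshold(w,0,255,cv2.THRESH_BINARY_INV+cv2.THRESH_OTSU)
n,l,st,ce=cv2.connectedComponentsWithStats(b)
k=l[28,28] or 1+np.argmax(st[1:,4])
reg=np.zeros(g.shape,bool); reg[u[1]-28:u[1]+28,u[0]-28:u[0]+28]=(l==k)
print("thr",th,"area",st[k],"cen",ce[k]+[u[0]-28,u[1]-28])
for z in (.04,.046,.052): print(z,circ(f,reg,z).round(4))
# held flange left/right extents + top via gray edge rows -- for hand check
save("sp",f,(u[0]-60,u[1]-60,u[0]+60,u[1]+60),5)
print(s["position"].round(4))
E
python3 spig.py
```

```text
pred [316, 159]
thr 121.0 area [ 11  14  32  33 825] cen [314.73333333 160.91636364]
0.04 [0.4877 0.138  0.0122]
0.046 [0.4876 0.138  0.0119]
0.052 [0.4875 0.1381 0.0117]
[0.5468 0.1391 0.1683]
```

View pics/sp.png

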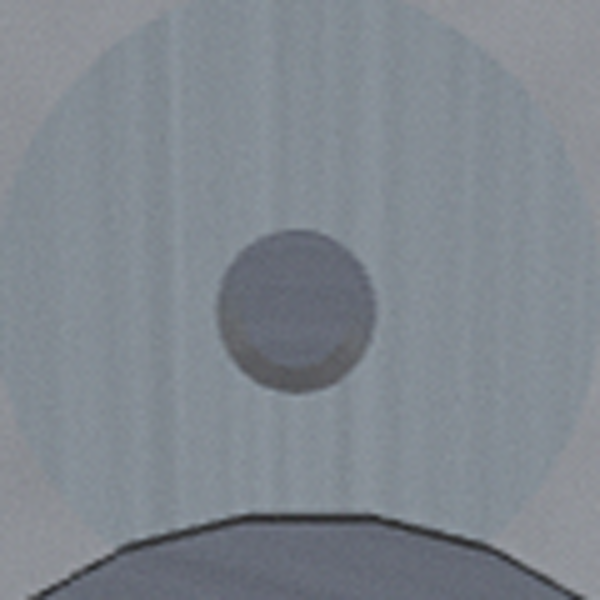

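```bash
python3 plan.py .4881 .138 .075 3.104; python3 -m handwheel '[[0.8,-0.02,0,0,0,0],[0.8,-0.02,0,0,0,0],[0.74,0,0,0,0,0],[0,0,1,0,0,0],[0,0,1,0,0,0],[0,0,1,0,0,0],[0,0,0.7,0,0,0],[0,0,0,0,0,0]]';python3 -m handwheel '[[0,0,0,0,0,0]]'; python3 plan.py .4881 .138 .0515 3.104
```

```text
t 29.75 pos [0.5468 0.1391 0.1683] rpy [-3.1405e+00 -4.0000e-04  3.1030e+00] w 0.0341 F [ 0.4  0.3 -6.1]
turn rz total (units) -0.0002 shift units (x,y,z) after turn [ 2.345 -0.131  3.732] now [ 2.344 -0.129  3.733]
clock: 30.75
position: [0.4879, 0.1404, 0.0752]
tool_rot: [-3.14, -0.002, 3.103]
force: [-0.1, -0.1, -4.4]
grip_width: 0.0343
clock: 30.88
position: [0.4888, 0.1409, 0.0767]
tool_rot: [-3.141, 0.001, 3.104]
force: [0.4, -1.0, -6.0]
grip_width: 0.0341
t 30.88 pos [0.4888 0.1409 0.0767] rpy [-3.1412e+00  7.0000e-04  3.1036e+00] w 0.0341 F [ 0.4 -1.  -6. ]
turn rz total (units) -0.0001 shift units (x,y,z) after turn [ 0.023 -0.117  1.007] now [ 0.023 -0.116  1.007]
```

```bash
python3 -m handwheel '[[0.02,-0.115,0,0,0,0],[0,0,0,0,0,0],[0,0,0,0,0,0]]'; python3 plan.py .4881 .138 .0515 3.104;python3 -m handwheel '[[0,0,0,0,0,0],[0,0,0,0,0,0]]'; python3 plan.py .4881 .138 .0515 3.104
```

```text
clock: 31.25
position: [0.4878, 0.1382, 0.0763]
tool_rot: [-3.141, 0.0, 3.104]
force: [0.1, 0.3, -4.7]
grip_width: 0.0338
t 31.25 pos [0.4878 0.1382 0.0763] rpy [-3.1412e+00  4.0000e-04  3.1040e+00] w 0.0338 F [ 0.1  0.3 -4.7]
turn rz total (units) 0.0 shift units (x,y,z) after turn [-0.011 -0.009  0.993] now [-0.01  -0.008  0.993]
clock: 31.5
position: [0.4877, 0.1382, 0.0761]
tool_rot: [-3.141, 0.0, 3.104]
force: [-0.3, -0.4, -5.2]
grip_width: 0.0339
t 31.5 pos [0.4877 0.1382 0.0761] rpy [-3.141   0.      3.1042] w 0.0339 F [-0.3 -0.4 -5.2]
turn rz total (units) 0.0 shift units (x,y,z) after turn [-0.016 -0.009  0.983] now [-0.016 -0.008  0.983]
```

```bash
python3 -m handwheel '[[-0.015,-0.01,0.3,0,0,0],[0,0,0.2,0,0,0],[0,0,0.1,0,0,0],[0,0,0.1,0,0,0],[0,0,0,0,0,0]]'; python3 -m handwheel '[[0,0,0.1,0,0,0],[0,0,0.1,0,0,0],[0,0,0,0,0,0]]';python3 -m handwheel '[[0,0,0.1,0,0,0],[0,0,0,0,0,0]]'; python3 plan.py .4881 .138 .0515 3.104
```

```text
clock: 32.12
position: [0.488, 0.1379, 0.0584]
tool_rot: [-3.141, -0.0, 3.104]
force: [1.0, -0.2, -5.2]
grip_width: 0.0341
clock: 32.5
position: [0.488, 0.1379, 0.0534]
tool_rot: [-3.141, -0.0, 3.104]
force: [0.5, 0.2, -5.7]
grip_width: 0.0337
clock: 32.75
position: [0.488, 0.1379, 0.0509]
tool_rot: [-3.141, -0.0, 3.104]
force: [0.2, 0.3, -4.9]
grip_width: 0.0336
t 32.75 pos [0.488  0.1379 0.0509] rpy [-3.1409e+00 -2.0000e-04  3.1041e+00] w 0.0336 F [ 0.2  0.3 -4.9]
turn rz total (units) 0.0 shift units (x,y,z) after turn [-0.004  0.003 -0.024] now [-0.004  0.003 -0.024]
```

```bash
python3 -m handwheel '[[0,0,0.03,0,0,0],[0,0,0.03,0,0,0],[0,0,0,0,0,0]]';python3 -m handwheel '[[0,0,0.03,0,0,0],[0,0,0.03,0,0,0],[0,0,0,0,0,0]]'
```

```text
clock: 33.12
position: [0.4881, 0.1379, 0.0506]
tool_rot: [-3.141, 0.0, 3.104]
force: [-7.6, -2.7, 24.3]
grip_width: 0.0339
clock: 33.5
position: [0.4881, 0.1379, 0.0504]
tool_rot: [3.141, 0.001, 3.104]
force: [-18.5, -4.3, 61.1]
grip_width: 0.034
```

```bash
python3 -m handwheel '[[0,0,-0.09,0,0,0],[0,0,0,0,0,0]]';python3 -m handwheel '[[0,0,0,0,0,0],[0,0,0,0,0,0],[0,0,0,0,0,0]]' -0.15; python3 -m handwheel '[[0,0,-0.4,0,0,0],[0,0,-1,0,0,0],[0,0,-1,0,0,0],[0,0,-1,0,0,0],[0,0,-1,0,0,0],[0,0,-1,0,0,0],[0,0,-1,0,0,0],[0,0,0,0,0,0]]'; python3 -m handwheel '[[-1,0,0,0,0,0],[-1,0,0,0,0,0],[-0.5,0,0,0,0,0],[0,0,0,0,0,0]]'; python3 meas.py .046 w11 w88_mid; python3 plan.py .475 -.2755 .2 3.104
```

```text
clock: 33.75
position: [0.4883, 0.138, 0.0506]
tool_rot: [-3.141, 0.001, 3.104]
force: [-2.0, -0.5, 12.6]
grip_width: 0.0341
clock: 34.12
position: [0.4881, 0.1379, 0.0502]
tool_rot: [-3.141, -0.0, 3.104]
force: [0.6, -0.5, 0.5]
grip_width: 0.0496
clock: 35.12
position: [0.4888, 0.1383, 0.2124]
tool_rot: [3.141, 0.003, 3.104]
force: [-0.1, -1.1, -0.7]
grip_width: 0.0489
clock: 35.62
position: [0.5504, 0.1354, 0.2098]
tool_rot: [-3.14, -0.001, 3.104]
force: [-0.1, -0.4, -0.7]
grip_width: 0.049
[0.5499 0.1356 0.2099]
w88_mid 0.65 [317. 156.] xy [0.4879 0.137 ] r 0.0438
w88_mid 0.6 [180. 411.] xy [ 0.7477 -0.018 ] r 0.0111
t 35.73 pos [0.5497 0.1357 0.21  ] rpy [-3.1408e+00 -8.0000e-04  3.1042e+00] w 0.0489 F [ 0.4  0.4 -0.3]
turn rz total (units) 0.0 shift units (x,y,z) after turn [  2.368 -16.548   0.402] now [  2.37  -16.547   0.418]
```

View pics/w11.png

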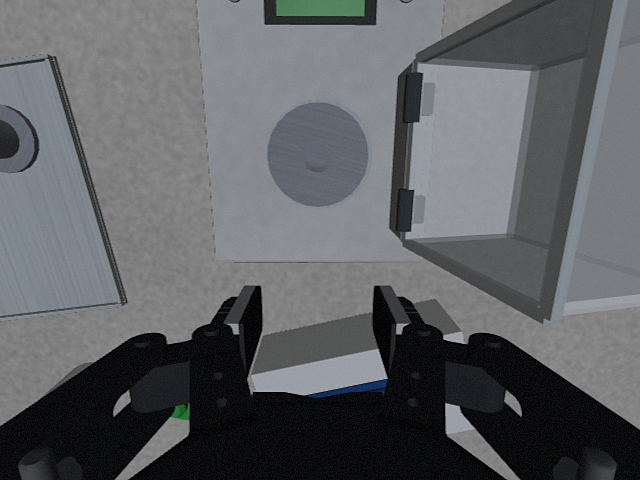

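```bash
python3 -m handwheel '[[0.08,-1,-0.3,0,0,0],[0.08,-1,0,0,0,0],[0.08,-1,0,0,0,0],[0.08,-1,0,0,0,0],[0.08,-1,0,0,0,0],[0.08,-1,0,0,0,0],[0.08,-1,0,0,0,0],[0.08,-1,0,0,0,0]]'; python3 -m handwheel '[[0.08,-1,0,0,0,0],[0.08,-1,0,0,0,0],[0.08,-1,0,0,0,0],[0.08,-1,0,0,0,0],[0.08,-1,0,0,0,0],[0.08,-1,0,0,0,0],[0.08,-1,0,0,0,0],[0.08,-1,0,0,0,0]]'; python3 -m handwheel '[[0.2,-0.3,0,0,0,0],[0,0,0,0,0,0],[0,0,0,0,0,0]]';  python3 meas.py .01 w12 w76_mid; python3 plan.py .475 -.2755 .0125 3.104
```

```text
clock: 36.72
position: [0.5262, -0.064, 0.2181]
tool_rot: [-3.141, -0.0, 3.104]
force: [2.1, -0.2, -0.5]
grip_width: 0.049
clock: 37.72
position: [0.503, -0.263, 0.2182]
tool_rot: [-3.141, -0.0, 3.105]
force: [0.9, 0.4, 0.9]
grip_width: 0.0492
clock: 38.1
position: [0.4985, -0.269, 0.2181]
tool_rot: [-3.141, 0.0, 3.105]
force: [-0.2, 1.0, 0.3]
grip_width: 0.0492
[ 0.4986 -0.2691  0.2181]
w76_mid 0.94 [279.  34.] xy [ 0.3204 -0.3008] r 0.0374
w76_mid 0.65 [415.  20.] xy [ 0.3031 -0.1727] r 0.0381
w76_mid 0.55 [308. 193.] xy [ 0.4748 -0.2763] r 0.0382
t 38.2 pos [ 0.4986 -0.2692  0.2181] rpy [-3.1412e+00  2.0000e-04  3.1053e+00] w 0.0492 F [-0.7  0.3  0.5]
turn rz total (units) 0.0002 shift units (x,y,z) after turn [ 0.935 -0.287  8.225] now [ 0.937 -0.283  8.225]
```

View pics/w12.png

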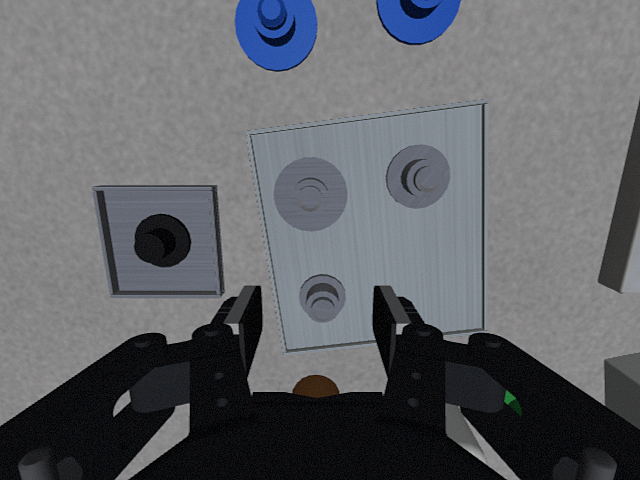

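```bash
python3 -m handwheel '[[0.945,-0.31,0,0,0,0],[0,0,1,0,0,0],[0,0,1,0,0,0],[0,0,1,0,0,0],[0,0,1,0,0,0],[0,0,1,0,0,0],[0,0,1,0,0,0],[0,0,1,0,0,0]]'; python3 plan.py .4748 -.2762 .014 3.104; python3 -c "
from workcell import bot; print(bot.observe()['qpos'].round(2))"
```

```text
clock: 39.2
position: [0.4747, -0.2765, 0.0423]
tool_rot: [-3.141, 0.0, 3.105]
force: [0.1, -0.6, -0.2]
grip_width: 0.0491
t 39.2 pos [ 0.4747 -0.2765  0.0423] rpy [-3.1411e+00  2.0000e-04  3.1050e+00] w 0.0491 F [ 0.1 -0.6 -0.2]
turn rz total (units) 0.0002 shift units (x,y,z) after turn [-0.003  0.011  1.131] now [-0.002  0.012  1.131]
[ 0.29  0.69  0.18  1.94 -0.23  0.53  2.16]
```

```bash
python3 -m handwheel '[[0,0,0.6,0,0,0],[0,0,0.4,0,0,0],[0,0,0.08,0,0,0],[0,0,0,0,0,0]]'; python3 -m handwheel '[[0,0,0,0,0,0],[0,0,0,0,0,0],[0,0,0,0,0,0],[0,0,0,0,0,0]]' 1 60; python3 -m handwheel '[[0,0,-0.4,0,0,0],[0,0,-0.8,0,0,0],[0,0,-1,0,0,0],[0,0,-1,0,0,0],[0,0,-1,0,0,0],[0,0,-1,0,0,0],[0,0,-1,0,0,0],[0,0,0,0,0,0]]'; python3 plan.py .55 .137 .20 3.104
python3 - <<'E'
from h import *
f=bot.grab_frame("wrist"); save("w13",f)
E
```

```text
clock: 39.7
position: [0.4746, -0.2773, 0.0165]
tool_rot: [-3.141, 0.0, 3.104]
force: [0.7, 0.2, -0.3]
grip_width: 0.0492
clock: 40.2
position: [0.4747, -0.2771, 0.017]
tool_rot: [-3.141, 0.001, 3.104]
force: [-2.0, 2.7, 11.2]
grip_width: 0.0337
clock: 41.2
position: [0.475, -0.2774, 0.1729]
tool_rot: [-3.14, 0.003, 3.104]
force: [-0.4, 0.3, -4.4]
grip_width: 0.0341
t 41.2 pos [ 0.475  -0.2774  0.1729] rpy [-3.1398e+00  3.1000e-03  3.1040e+00] w 0.0341 F [-0.4  0.3 -4.4]
turn rz total (units) -0.0 shift units (x,y,z) after turn [-2.373 16.678 -1.084] now [-2.376 16.676 -1.106]
```

View pics/w13.png

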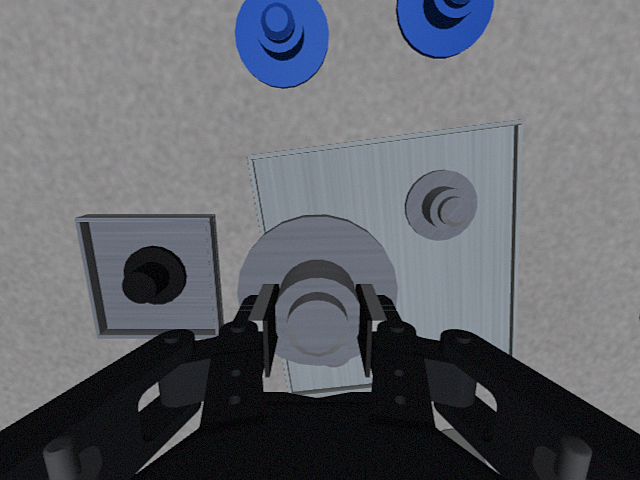

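```bash
python3 -m handwheel '[[-0.14,1,-0.2,0,0,0],[-0.14,1,-0.2,0,0,0],[-0.14,1,-0.2,0,0,0],[-0.14,1,-0.2,0,0,0],[-0.14,1,-0.2,0,0,0],[-0.14,1,0,0,0,0],[-0.14,1,0,0,0,0],[-0.14,1,0,0,0,0]]'; python3 -m handwheel '[[-0.14,1,0,0,0,0],[-0.14,1,0,0,0,0],[-0.14,1,0,0,0,0],[-0.14,1,0,0,0,0],[-0.14,1,0,0,0,0],[-0.14,1,0,0,0,0],[-0.14,1,0,0,0,0],[-0.14,1,0,0,0,0]]'; python3 -m handwheel '[[-0.15,0.68,0,0,0,0],[0,0,0,0,0,0],[0,0,0,0,0,0]]';  python3 meas.py .046 w14 w88_mid; python3 plan.py .4877 .138 .11 3.104
```

```text
clock: 42.25
position: [0.5094, -0.0773, 0.1949]
tool_rot: [-3.141, -0.002, 3.104]
force: [1.1, -0.5, -4.1]
grip_width: 0.0337
clock: 43.25
position: [0.5448, 0.1213, 0.1946]
tool_rot: [-3.14, -0.002, 3.104]
force: [0.7, -0.3, -3.7]
grip_width: 0.034
clock: 43.62
position: [0.5495, 0.1365, 0.1954]
tool_rot: [-3.14, -0.001, 3.103]
force: [-0.0, -0.1, -3.5]
grip_width: 0.0338
[0.5496 0.1364 0.1956]
w88_mid 0.96 [195. 411.] xy [ 0.7345 -0.006 ] r 0.0205
w88_mid 0.83 [320. 154.] xy [0.4885 0.1399] r 0.0441
t 43.73 pos [0.5496 0.1365 0.1957] rpy [-3.1406e+00 -2.0000e-04  3.1029e+00] w 0.0338 F [ 0.2 -0.4 -4.1]
turn rz total (units) -0.0002 shift units (x,y,z) after turn [ 2.478 -0.032  3.428] now [ 2.477 -0.031  3.428]
```

View pics/w14.png

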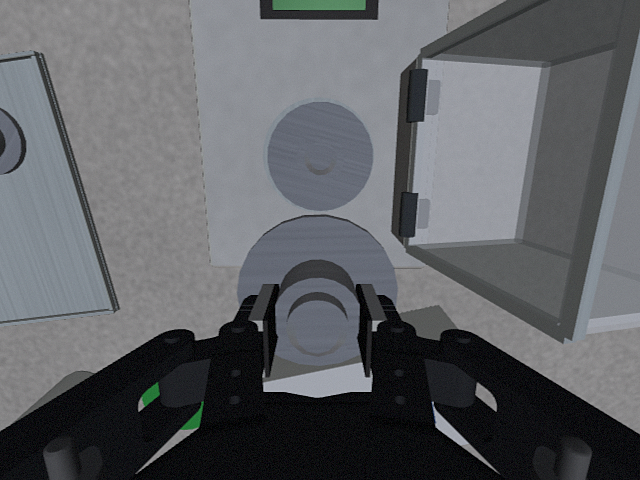

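```bash
python3 -m handwheel '[[0.82,0.005,0,0,0,0],[0.82,0.005,0,0,0,0],[0.82,0.005,0,0,0,0],[0,0,1,0,0,0],[0,0,1,0,0,0],[0,0,1,0,0,0],[0,0,0.6,0,0,0],[0,0,0,0,0,0]]'; python3 -m handwheel '[[0,0,0,0,0,0],[0,0,0,0,0,0]]'; python3 plan.py .4882 .1392 .083 3.104
```

```text
clock: 44.72
position: [0.488, 0.1396, 0.1053]
tool_rot: [-3.14, -0.001, 3.104]
force: [1.3, 0.0, -3.2]
grip_width: 0.0338
clock: 44.98
position: [0.4887, 0.1402, 0.1066]
tool_rot: [-3.142, 0.001, 3.104]
force: [-0.6, 0.7, -4.2]
grip_width: 0.0337
t 44.98 pos [0.4887 0.1402 0.1066] rpy [-3.1415e+00  1.2000e-03  3.1041e+00] w 0.0337 F [-0.6  0.7 -4.2]
turn rz total (units) 0.0 shift units (x,y,z) after turn [ 0.019 -0.042  0.943] now [ 0.02  -0.042  0.943]
```

```bash
python3 -m handwheel '[[0.015,-0.04,0.2,0,0,0],[0,0,0.2,0,0,0],[0,0,0.1,0,0,0],[0,0,0,0,0,0]]'; python3 -m handwheel '[[0,0,0.1,0,0,0],[0,0,0.1,0,0,0],[0,0,0,0,0,0]]';python3 -m handwheel '[[0,0,0.08,0,0,0],[0,0,0,0,0,0]]'; python3 plan.py .4882 .1392 .083 3.104
```

```text
clock: 45.48
position: [0.4877, 0.139, 0.093]
tool_rot: [-3.141, -0.0, 3.104]
force: [0.9, 0.6, -3.8]
grip_width: 0.0337
clock: 45.85
position: [0.4879, 0.1392, 0.0882]
tool_rot: [-3.141, 0.0, 3.104]
force: [0.7, 1.0, -5.0]
grip_width: 0.0337
clock: 46.1
position: [0.4879, 0.1392, 0.0862]
tool_rot: [-3.141, 0.0, 3.104]
force: [1.5, 2.4, -4.7]
grip_width: 0.0337
t 46.1 pos [0.4879 0.1392 0.0862] rpy [-3.1411e+00  1.0000e-04  3.1043e+00] w 0.0337 F [ 1.5  2.4 -4.7]
turn rz total (units) 0.0 shift units (x,y,z) after turn [-0.011 -0.001  0.129] now [-0.011 -0.001  0.129]
```

```bash
python3 -m handwheel '[[0,0,0.06,0,0,0],[0,0,0,0,0,0]]'; python3 -m handwheel '[[0,0,0.04,0,0,0],[0,0,0,0,0,0]]';python3 -m handwheel '[[0,0,0.04,0,0,0],[0,0,0,0,0,0]]'
```

```text
clock: 46.35
position: [0.4879, 0.1392, 0.0847]
tool_rot: [-3.141, 0.0, 3.104]
force: [1.6, 1.6, -3.9]
grip_width: 0.0336
clock: 46.6
position: [0.4879, 0.1392, 0.0838]
tool_rot: [-3.141, 0.0, 3.104]
force: [0.9, 2.7, -3.5]
grip_width: 0.034
clock: 46.85
position: [0.488, 0.1392, 0.083]
tool_rot: [-3.141, 0.0, 3.104]
force: [-0.1, 2.9, 4.6]
grip_width: 0.0336
```

```bash
python3 -m handwheel '[[0,0,0,0,0,0],[0,0,0,0,0,0],[0,0,0,0,0,0]]' -0.15; python3 -m handwheel '[[0,0,-0.4,0,0,0],[0,0,-1,0,0,0],[0,0,-1,0,0,0],[0,0,-1,0,0,0],[0,0,-1,0,0,0],[0,0,-1,0,0,0],[0,0,0,0,0,0]]'; python3 -m handwheel '[[-1,0,0,0,0,0],[-1,0,0,0,0,0],[-0.5,0,0,0,0,0],[0,0,0,0,0,0]]'; python3 meas.py .076 w15 w76_mid; python3 plan.py .4608 -.1663 .2 3.104
```

```text
clock: 47.22
position: [0.4878, 0.1389, 0.0827]
tool_rot: [-3.141, -0.0, 3.104]
force: [-0.4, 0.2, -0.0]
grip_width: 0.0491
clock: 48.1
position: [0.4886, 0.1393, 0.2199]
tool_rot: [3.141, 0.003, 3.104]
force: [0.6, 0.4, 0.6]
grip_width: 0.0488
clock: 48.6
position: [0.5502, 0.1366, 0.2173]
tool_rot: [-3.14, -0.001, 3.104]
force: [-0.3, 0.2, -0.6]
grip_width: 0.0495
[0.5497 0.1367 0.2174]
w76_mid 0.66 [  0. 375.] xy [ 0.6751 -0.1847] r 0.0127
w76_mid 0.65 [321. 158.] xy [0.488  0.1384] r 0.038
t 48.7 pos [0.5495 0.1368 0.2176] rpy [-3.1408e+00 -8.0000e-04  3.1041e+00] w 0.049 F [-0.6 -0.   0.6]
turn rz total (units) 0.0 shift units (x,y,z) after turn [  3.09  -12.249   0.702] now [  3.091 -12.248   0.715]
```

View pics/w15.png

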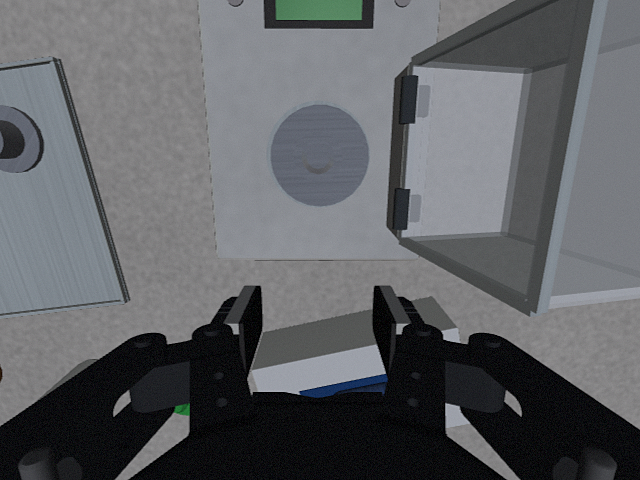

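```bash
python3 - <<'E'
import cv2
p=cv2.imread("pics/w15.png")[90:220,255:385]; cv2.imwrite("pics/w15z.png",cv2.convertScaleAbs(cv2.resize(p,None,fx=4.5,fy=4.5,interpolation=cv2.INTER_CUBIC),alpha=1.6,beta=-60))
E
python3 -m handwheel '[[0.25,-1,0,0,0,0],[0.25,-1,0,0,0,0],[0.25,-1,0,0,0,0],[0.25,-1,0,0,0,0],[0.25,-1,0,0,0,0],[0.25,-1,0,0,0,0],[0.25,-1,0,0,0,0],[0.25,-1,0,0,0,0]]'; python3 -m handwheel '[[0.2,-1,0,0,0,0],[0.2,-1,0,0,0,0],[0,-1,0,0,0,0],[0,-1,0,0,0,0],[0,0,0,0,0,0],[0,0,0,0,0,0]]';python3 meas.py .01 w16 w64_mid;  python3 plan.py .4608 -.1663 .0145 3.104
python3 - <<'E'
from h import *
f=bot.grab_frame("scene"); save("s16",f,(360,170,500,310),5)
E
```

```text
clock: 49.7
position: [0.4919, -0.0615, 0.2181]
tool_rot: [-3.141, 0.0, 3.105]
force: [0.0, -0.7, 0.5]
grip_width: 0.0492
clock: 50.45
position: [0.4789, -0.1599, 0.218]
tool_rot: [-3.141, -0.0, 3.105]
force: [-0.5, 0.9, -0.1]
grip_width: 0.0493
[ 0.479  -0.1597  0.218 ]
w64_mid 0.64 [312. 201.] xy [ 0.4608 -0.1668] r 0.0318
t 50.55 pos [ 0.4791 -0.1598  0.218 ] rpy [-3.1413 -0.      3.1053] w 0.0492 F [-0.3  0.   0.4]
turn rz total (units) 0.0002 shift units (x,y,z) after turn [ 0.721 -0.289  8.14 ] now [ 0.721 -0.286  8.14 ]
```

View pics/w15z.png

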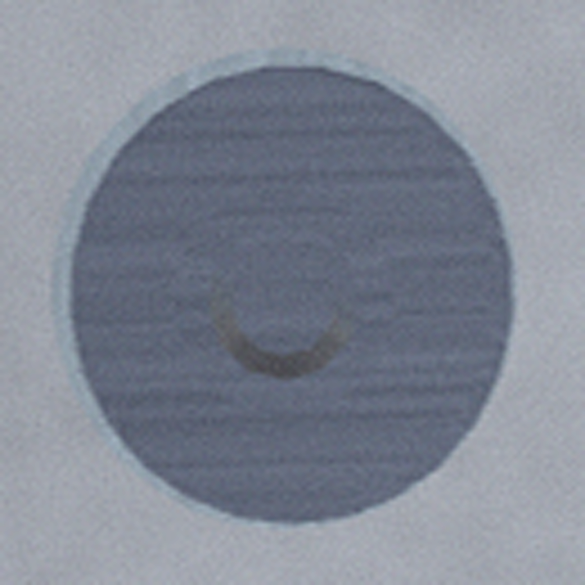

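View pics/w16.png

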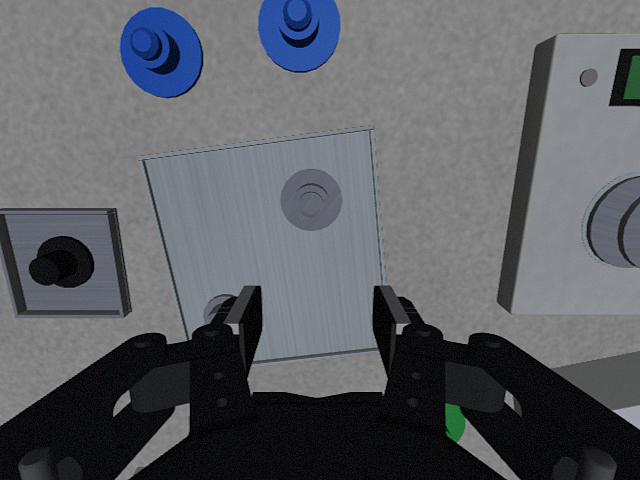

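View pics/s16.png

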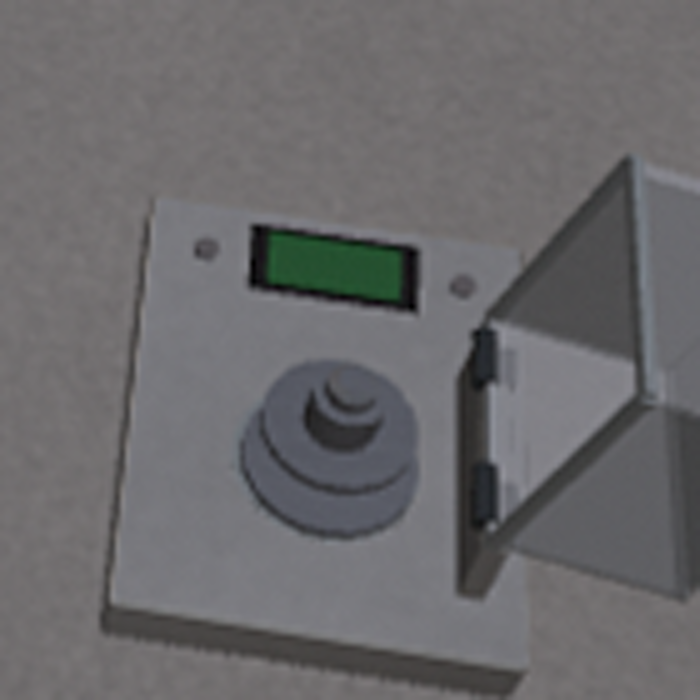

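```bash
python3 -m handwheel '[[0.72,-0.3,0,0,0,0],[0,0,1,0,0,0],[0,0,1,0,0,0],[0,0,1,0,0,0],[0,0,1,0,0,0],[0,0,1,0,0,0],[0,0,1,0,0,0],[0,0,1,0,0,0]]'; python3 plan.py .4608 -.1667 .0155 3.104; python3 -m handwheel '[[0,0,0.6,0,0,0],[0,0,0.4,0,0,0],[0,0,0.05,0,0,0],[0,0,0,0,0,0]]'; python3 plan.py .4608 -.1667 .0155 3.104; python3 -m handwheel '[[0,0,0,0,0,0],[0,0,0,0,0,0],[0,0,0,0,0,0],[0,0,0,0,0,0]]' 1 60
```

```text
clock: 51.6
position: [0.4601, -0.1677, 0.0424]
tool_rot: [-3.141, -0.0, 3.104]
force: [0.5, 0.3, 1.3]
grip_width: 0.0492
t 51.6 pos [ 0.4601 -0.1677  0.0424] rpy [-3.1408e+00 -1.0000e-04  3.1042e+00] w 0.0492 F [0.5 0.3 1.3]
turn rz total (units) 0.0 shift units (x,y,z) after turn [-0.025  0.041  1.078] now [-0.025  0.042  1.078]
clock: 52.1
position: [0.4611, -0.1678, 0.0172]
tool_rot: [-3.141, 0.001, 3.104]
force: [-0.1, 0.1, -0.2]
grip_width: 0.0491
t 52.1 pos [ 0.4611 -0.1678  0.0172] rpy [-3.1408e+00  6.0000e-04  3.1042e+00] w 0.0491 F [-0.1  0.1 -0.2]
turn rz total (units) 0.0 shift units (x,y,z) after turn [0.013 0.042 0.069] now [0.013 0.043 0.069]
clock: 52.6
position: [0.4612, -0.1675, 0.0176]
tool_rot: [-3.141, 0.001, 3.104]
force: [-3.0, 2.0, 13.8]
grip_width: 0.0337
```

```bash
python3 -m handwheel '[[0,0,-0.4,0,0,0],[0,0,-0.8,0,0,0],[0,0,-1,0,0,0],[0,0,-1,0,0,0],[0,0,-1,0,0,0],[0,0,-1,0,0,0],[0,0,-1,0,0,0],[0,0,-1,0,0,0]]'; python3 -m handwheel '[[-0.2,1,-0.5,0,0,0],[-0.2,1,0,0,0,0],[-0.2,1,0,0,0,0],[-0.2,1,0,0,0,0],[-0.2,1,0,0,0,0],[-0.2,1,0,0,0,0],[-0.2,1,0,0,0,0],[-0.2,1,0,0,0,0]]'; python3 -m handwheel '[[-0.2,1,0,0,0,0],[-0.2,1,0,0,0,0],[-0.2,1,0,0,0,0],[-0.2,1,0,0,0,0],[-0.2,0.35,0,0,0,0],[0,0,0,0,0,0],[0,0,0,0,0,0]]'; python3 meas.py .076 w17 w76_mid; python3 plan.py .4882 .1388 .14 3.104
```

```text
clock: 53.6
position: [0.4605, -0.1675, 0.1981]
tool_rot: [-3.141, 0.0, 3.104]
force: [-0.5, 0.2, -3.6]
grip_width: 0.034
clock: 54.6
position: [0.5082, 0.0315, 0.2097]
tool_rot: [-3.141, 0.0, 3.104]
force: [0.3, 0.7, -4.6]
grip_width: 0.0335
clock: 55.48
position: [0.5372, 0.1373, 0.2092]
tool_rot: [-3.14, -0.0, 3.103]
force: [-0.3, -0.8, -2.5]
grip_width: 0.0336
[0.5373 0.1374 0.2091]
w76_mid 0.64 [317. 171.] xy [0.488  0.1381] r 0.0375
t 55.58 pos [0.5373 0.1376 0.2092] rpy [-3.1407e+00 -1.0000e-04  3.1029e+00] w 0.0336 F [-0.8 -0.1 -3.4]
turn rz total (units) -0.0002 shift units (x,y,z) after turn [ 1.963 -0.024  2.766] now [ 1.963 -0.024  2.766]
```

View pics/w17.png

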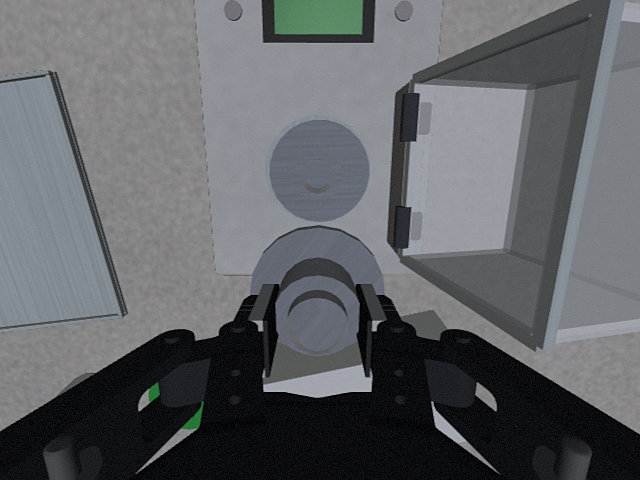

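```bash
python3 -m handwheel '[[0.98,-0.015,0,0,0,0],[0.98,-0.015,0,0,0,0],[0,0,1,0,0,0],[0,0,1,0,0,0],[0,0,0.6,0,0,0],[0,0,0,0,0,0],[0,0,0,0,0,0],[0,0,0,0,0,0]]'; python3 -m handwheel '[[0,0,0,0,0,0],[0,0,0,0,0,0]]'; python3 plan.py .4883 .1386 .1136 3.104
```

```text
clock: 56.58
position: [0.4888, 0.1397, 0.1448]
tool_rot: [-3.141, 0.001, 3.104]
force: [0.5, 0.1, -3.3]
grip_width: 0.0336
clock: 56.82
position: [0.4885, 0.1396, 0.1442]
tool_rot: [-3.141, 0.0, 3.104]
force: [-0.6, -0.4, -4.0]
grip_width: 0.0339
t 56.83 pos [0.4885 0.1396 0.1442] rpy [-3.1411e+00  3.0000e-04  3.1042e+00] w 0.0339 F [-0.6 -0.4 -4. ]
turn rz total (units) 0.0 shift units (x,y,z) after turn [ 0.005 -0.042  1.226] now [ 0.005 -0.042  1.226]
```

```bash
python3 -m handwheel '[[0.005,-0.04,0.3,0,0,0],[0,0,0.3,0,0,0],[0,0,0.1,0,0,0],[0,0,0.1,0,0,0],[0,0,0,0,0,0]]'; python3 -m handwheel '[[0,0,0.1,0,0,0],[0,0,0.1,0,0,0],[0,0,0,0,0,0]]';python3 -m handwheel '[[0,0,0.08,0,0,0],[0,0,0.06,0,0,0],[0,0,0,0,0,0]]'; python3 plan.py .4883 .1386 .1136 3.104
```

```text
clock: 57.45
position: [0.4882, 0.1386, 0.1239]
tool_rot: [-3.141, -0.0, 3.104]
force: [0.2, 0.3, -3.2]
grip_width: 0.0341
clock: 57.82
position: [0.4881, 0.1385, 0.1189]
tool_rot: [-3.141, -0.0, 3.104]
force: [-0.5, 0.2, -2.3]
grip_width: 0.0337
clock: 58.2
position: [0.4882, 0.1386, 0.1154]
tool_rot: [-3.141, -0.0, 3.104]
force: [0.3, 0.2, -3.4]
grip_width: 0.0336
t 58.2 pos [0.4882 0.1386 0.1154] rpy [-3.1409e+00 -2.0000e-04  3.1041e+00] w 0.0336 F [ 0.3  0.2 -3.4]
turn rz total (units) 0.0 shift units (x,y,z) after turn [-0.005  0.001  0.073] now [-0.005  0.001  0.073]
```

```bash
python3 -m handwheel '[[0,0,0.04,0,0,0],[0,0,0,0,0,0]]'; python3 -m handwheel '[[0,0,0.03,0,0,0],[0,0,0,0,0,0]]';python3 -m handwheel '[[0,0,0.02,0,0,0],[0,0,0,0,0,0]]'
```

```text
clock: 58.45
position: [0.4882, 0.1386, 0.1145]
tool_rot: [-3.141, -0.0, 3.104]
force: [0.2, -0.1, -2.4]
grip_width: 0.0338
clock: 58.7
position: [0.4882, 0.1386, 0.1138]
tool_rot: [-3.141, 0.0, 3.104]
force: [-0.1, 0.9, -2.8]
grip_width: 0.0338
clock: 58.95
position: [0.4883, 0.1386, 0.1137]
tool_rot: [-3.141, 0.0, 3.104]
force: [-2.7, -1.0, 7.5]
grip_width: 0.0341
```

Contact at the expected height; release and go for w52.

```bash
python3 -m handwheel '[[0,0,0,0,0,0],[0,0,0,0,0,0],[0,0,0,0,0,0]]' -0.15; python3 -m handwheel '[[0,0,-0.4,0,0,0],[0,0,-1,0,0,0],[0,0,-1,0,0,0],[0,0,-1,0,0,0],[0,0,-1,0,0,0],[-1,0,0,0,0,0],[-1,0,0,0,0,0],[0,0,0,0,0,0]]'; python3 meas.py .106 w18 w64_mid; python3 plan.py .592 -.263 .2 3.104
```

```text
clock: 59.32
position: [0.4883, 0.1386, 0.1133]
tool_rot: [-3.141, 0.0, 3.104]
force: [-0.1, 0.2, 0.3]
grip_width: 0.0493
clock: 60.32
position: [0.5393, 0.1365, 0.2237]
tool_rot: [-3.141, 0.001, 3.103]
force: [0.5, -1.1, -0.2]
grip_width: 0.0491
[0.5383 0.1366 0.2236]
w64_mid 0.68 [319. 171.] xy [0.4878 0.1373] r 0.032
t 60.42 pos [0.5378 0.1366 0.2235] rpy [-3.1408e+00 -3.0000e-04  3.1038e+00] w 0.0495 F [-0.3  0.1 -0.5]
turn rz total (units) -0.0 shift units (x,y,z) after turn [ -2.766 -15.892   0.941] now [ -2.769 -15.891   0.952]
```

View pics/w18.png

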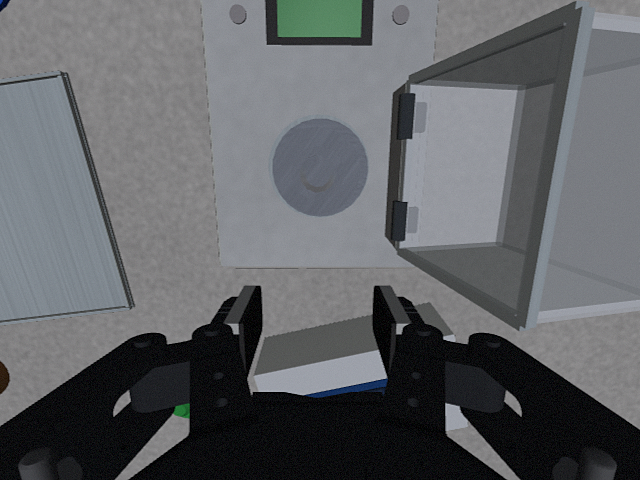

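```bash
python3 -m handwheel '[[-0.2,-1,0,0,0,0],[-0.2,-1,0,0,0,0],[-0.2,-1,0,0,0,0],[-0.2,-1,0,0,0,0],[-0.2,-1,0,0,0,0],[-0.2,-1,0,0,0,0],[-0.2,-1,0,0,0,0],[-0.2,-1,0,0,0,0]]'; python3 -m handwheel '[[-0.2,-1,0,0,0,0],[-0.2,-1,0,0,0,0],[-0.2,-1,0,0,0,0],[-0.2,-1,0,0,0,0],[-0.2,-1,0,0,0,0],[-0.2,-1,0,0,0,0],[-0.2,-1,0,0,0,0],[-0.1,-0.9,0,0,0,0]]'; python3 -m handwheel '[[0,0,0,0,0,0],[0,0,0,0,0,0]]'; python3 meas.py .01 w19 w52_mid;  python3 plan.py .5876 -.2672 .0165 3.104
python3 - <<'E'
from h import *
f=bot.grab_frame("scene"); save("s19",f,(360,170,500,310),5)
E
```

```text
clock: 61.42
position: [0.5702, -0.065, 0.2238]
tool_rot: [-3.141, -0.0, 3.105]
force: [0.2, 0.2, 0.7]
grip_width: 0.0493
clock: 62.42
position: [0.6005, -0.2639, 0.2239]
tool_rot: [-3.141, -0.0, 3.104]
force: [-0.1, 0.2, 0.5]
grip_width: 0.049
clock: 62.68
position: [0.6007, -0.2626, 0.2235]
tool_rot: [-3.142, -0.0, 3.105]
force: [0.4, 0.4, 0.7]
grip_width: 0.0492
[ 0.6008 -0.2623  0.2236]
w52_mid 0.93 [314. 205.] xy [ 0.5882 -0.2674] r 0.0258
t 62.77 pos [ 0.6009 -0.2623  0.2236] rpy [-3.1414e+00  1.0000e-04  3.1051e+00] w 0.049 F [-0.1  0.4 -0.3]
turn rz total (units) 0.0002 shift units (x,y,z) after turn [ 0.522 -0.214  8.286] now [ 0.523 -0.212  8.286]
```

View pics/w19.png

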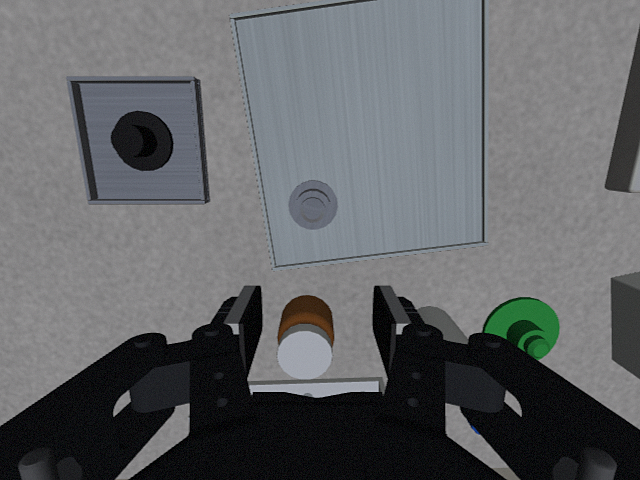

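View pics/s19.png

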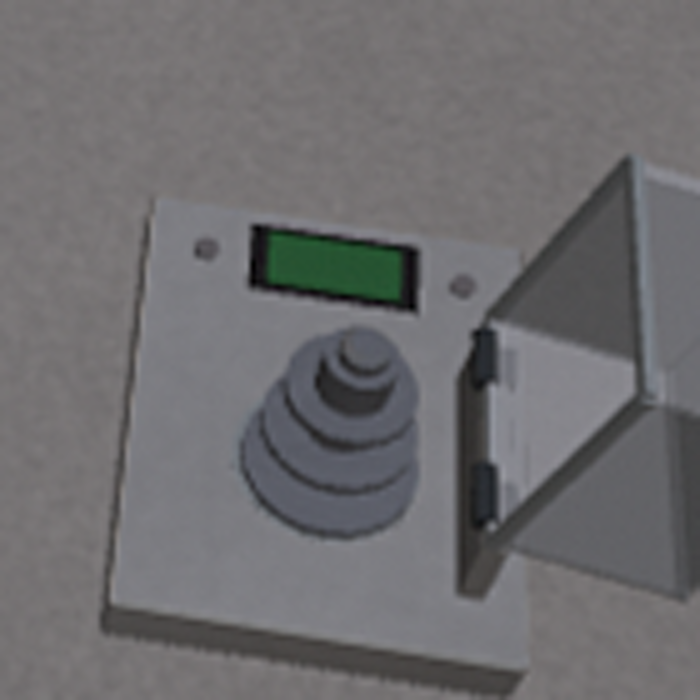

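```bash
python3 -m handwheel '[[0.5,-0.22,0,0,0,0],[0,0,1,0,0,0],[0,0,1,0,0,0],[0,0,1,0,0,0],[0,0,1,0,0,0],[0,0,1,0,0,0],[0,0,1,0,0,0],[0,0,1,0,0,0]]'; python3 -m handwheel '[[0,0,0.7,0,0,0],[0,0,0.5,0,0,0],[0,0,0.05,0,0,0],[0,0,0,0,0,0]]'; python3 plan.py .5881 -.2674 .0165 3.104; python3 -m handwheel '[[0,0,0,0,0,0],[0,0,0,0,0,0],[0,0,0,0,0,0],[0,0,0,0,0,0]]' 1 60
```

```text
clock: 63.82
position: [0.5873, -0.2688, 0.048]
tool_rot: [-3.141, -0.0, 3.104]
force: [0.8, -0.4, -0.2]
grip_width: 0.0492
clock: 64.32
position: [0.5883, -0.2687, 0.0179]
tool_rot: [-3.141, 0.001, 3.104]
force: [-0.4, 0.6, 0.7]
grip_width: 0.0492
t 64.33 pos [ 0.5883 -0.2687  0.0179] rpy [-3.1406e+00  7.0000e-04  3.1041e+00] w 0.0492 F [-0.4  0.6  0.7]
turn rz total (units) 0.0 shift units (x,y,z) after turn [0.01  0.052 0.055] now [0.01  0.052 0.055]
clock: 64.82
position: [0.5885, -0.2685, 0.0184]
tool_rot: [-3.141, 0.001, 3.104]
force: [-1.7, 2.5, 8.5]
grip_width: 0.0335
```

```bash
python3 -m handwheel '[[0,0,-0.4,0,0,0],[0,0,-0.8,0,0,0],[0,0,-1,0,0,0],[0,0,-1,0,0,0],[0,0,-1,0,0,0],[0,0,-1,0,0,0],[0,0,-1,0,0,0],[0,0,-1,0,0,0]]'; python3 -m handwheel '[[0.1,1,-1,0,0,0],[0.1,1,-0.3,0,0,0],[0.1,1,0,0,0,0],[0.1,1,0,0,0,0],[0.1,1,0,0,0,0],[0.1,1,0,0,0,0],[0.1,1,0,0,0,0],[0.1,1,0,0,0,0]]'; python3 -m handwheel '[[0.1,1,0,0,0,0],[0.1,1,0,0,0,0],[0.1,1,0,0,0,0],[0.1,1,0,0,0,0],[0.1,1,0,0,0,0],[0.1,1,0,0,0,0],[0.1,1,0,0,0,0],[0.1,1,0,0,0,0]]';python3 -m handwheel '[[0,0.25,0,0,0,0],[0,0,0,0,0,0],[0,0,0,0,0,0]]'; python3 meas.py .106 w20 w64_mid; python3 plan.py .4883 .1384 .17 3.104
```

```text
clock: 65.82
position: [0.5879, -0.2685, 0.1997]
tool_rot: [-3.141, 0.001, 3.104]
force: [0.7, -0.1, -2.8]
grip_width: 0.0338
clock: 66.82
position: [0.5754, -0.0671, 0.2311]
tool_rot: [-3.141, 0.001, 3.104]
force: [-0.4, -0.0, -2.0]
grip_width: 0.0337
clock: 67.82
position: [0.5629, 0.1335, 0.231]
tool_rot: [-3.141, 0.001, 3.104]
force: [0.2, 0.2, -2.7]
grip_width: 0.0333
clock: 68.2
position: [0.5634, 0.1379, 0.2299]
tool_rot: [-3.141, 0.0, 3.103]
force: [0.1, -0.5, -3.3]
grip_width: 0.0332
[0.5634 0.138  0.2298]
w64_mid 0.77 [316. 138.] xy [0.4877 0.1375] r 0.0318
t 68.3 pos [0.5634 0.1381 0.2297] rpy [-3.1407e+00  1.0000e-04  3.1029e+00] w 0.0336 F [-0.7 -0.3 -2.9]
turn rz total (units) -0.0002 shift units (x,y,z) after turn [ 3.002 -0.102  2.389] now [ 3.002 -0.103  2.389]
```

View pics/w20.png

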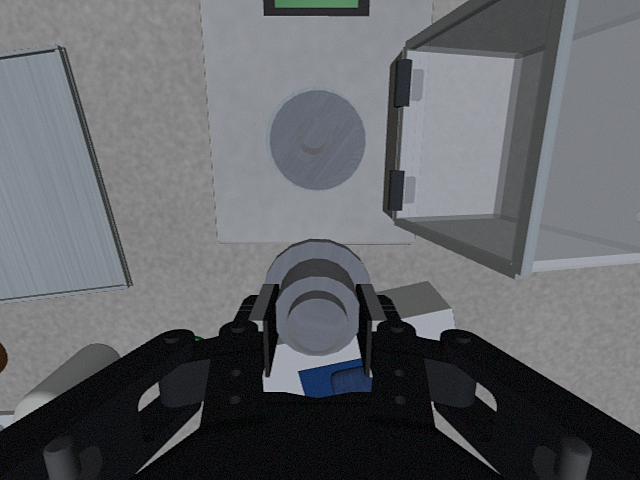

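```bash
python3 -m handwheel '[[1,-0.04,0,0,0,0],[1,-0.04,0,0,0,0],[1,-0.06,0,0,0,0],[0,0,1,0,0,0],[0,0,1,0,0,0],[0,0,0.3,0,0,0],[0,0,0,0,0,0],[0,0,0,0,0,0]]'; python3 -m handwheel '[[0,0,0,0,0,0],[0,0,0,0,0,0]]'; python3 plan.py .4881 .138 .1444 3.104
```

```text
clock: 69.3
position: [0.4887, 0.1384, 0.1728]
tool_rot: [-3.141, 0.001, 3.104]
force: [0.7, 0.3, -3.1]
grip_width: 0.0336
clock: 69.55
position: [0.4884, 0.1385, 0.1724]
tool_rot: [-3.141, 0.001, 3.104]
force: [0.0, 0.7, -3.1]
grip_width: 0.0331
t 69.55 pos [0.4884 0.1385 0.1724] rpy [-3.1413e+00  5.0000e-04  3.1042e+00] w 0.0331 F [ 0.   0.7 -3.1]
turn rz total (units) 0.0 shift units (x,y,z) after turn [ 0.009 -0.02   1.12 ] now [ 0.01  -0.019  1.12 ]
```

```bash
python3 -m handwheel '[[0,-0.015,0.3,0,0,0],[0,0,0.2,0,0,0],[0,0,0.1,0,0,0],[0,0,0.1,0,0,0],[0,0,0,0,0,0]]'; python3 -m handwheel '[[0,0,0.1,0,0,0],[0,0,0.1,0,0,0],[0,0,0,0,0,0]]';python3 -m handwheel '[[0,0,0.08,0,0,0],[0,0,0.06,0,0,0],[0,0,0,0,0,0]]'; python3 plan.py .4881 .138 .1444 3.104
```

```text
clock: 70.18
position: [0.4881, 0.138, 0.1544]
tool_rot: [-3.141, -0.0, 3.104]
force: [-0.5, 0.0, -2.8]
grip_width: 0.0337
clock: 70.55
position: [0.4881, 0.138, 0.1493]
tool_rot: [-3.141, -0.0, 3.104]
force: [-0.4, 0.6, -2.9]
grip_width: 0.0336
clock: 70.92
position: [0.4881, 0.138, 0.1459]
tool_rot: [-3.141, -0.0, 3.104]
force: [0.2, 0.9, -2.2]
grip_width: 0.0337
t 70.92 pos [0.4881 0.138  0.1459] rpy [-3.1409e+00 -2.0000e-04  3.1041e+00] w 0.0337 F [ 0.2  0.9 -2.2]
turn rz total (units) 0.0 shift units (x,y,z) after turn [0.001 0.001 0.061] now [0.001 0.001 0.061]
```

```bash
python3 -m handwheel '[[0,0,0.04,0,0,0],[0,0,0,0,0,0]]'; python3 -m handwheel '[[0,0,0.02,0,0,0],[0,0,0,0,0,0]]';python3 -m handwheel '[[0,0,0.02,0,0,0],[0,0,0,0,0,0]]'
```

```text
clock: 71.18
position: [0.4882, 0.138, 0.145]
tool_rot: [-3.141, -0.0, 3.104]
force: [-1.1, 0.7, -2.2]
grip_width: 0.0335
clock: 71.42
position: [0.4882, 0.138, 0.1445]
tool_rot: [-3.141, -0.0, 3.104]
force: [-0.7, 0.6, -3.0]
grip_width: 0.0335
clock: 71.68
position: [0.4884, 0.138, 0.1444]
tool_rot: [-3.141, 0.0, 3.104]
force: [-1.2, 0.0, 5.4]
grip_width: 0.0336
```

```bash
python3 -m handwheel '[[0,0,0,0,0,0],[0,0,0,0,0,0],[0,0,0,0,0,0]]' -0.15; python3 -m handwheel '[[0,0,-0.4,0,0,0],[0,0,-1,0,0,0],[0,0,-1,0,0,0],[0,0,-1,0,0,0],[0,0,-1,0,0,0],[-1,0,-1,0,0,0],[-1,0,-1,0,0,0],[0,0,0,0,0,0]]'; python3 meas.py .136 w21 w52_mid; python3 plan.py .495 .42 .3 3.104
python3 - <<'E'
from h import *
f=bot.grab_frame("scene"); save("s21",f,(360,130,520,310),4)
f=bot.grab_frame("top"); save("t21",f)
E
```

```text
clock: 72.05
position: [0.4882, 0.138, 0.144]
tool_rot: [-3.141, -0.0, 3.104]
force: [-0.2, -0.4, 0.5]
grip_width: 0.0488
clock: 73.05
position: [0.5397, 0.136, 0.3059]
tool_rot: [3.141, 0.003, 3.103]
force: [-1.9, -1.3, -0.6]
grip_width: 0.049
[0.5384 0.136  0.3046]
w52_mid 0.79 [320. 169.] xy [0.4881 0.1371] r 0.0256
t 73.15 pos [0.5376 0.1361 0.3039] rpy [-3.1409e+00 -4.0000e-04  3.1039e+00] w 0.049 F [ 0.4 -0.1 -0.7]
turn rz total (units) -0.0 shift units (x,y,z) after turn [ 2.131 11.285  0.157] now [ 2.132 11.284  0.149]
```

View pics/s21.png

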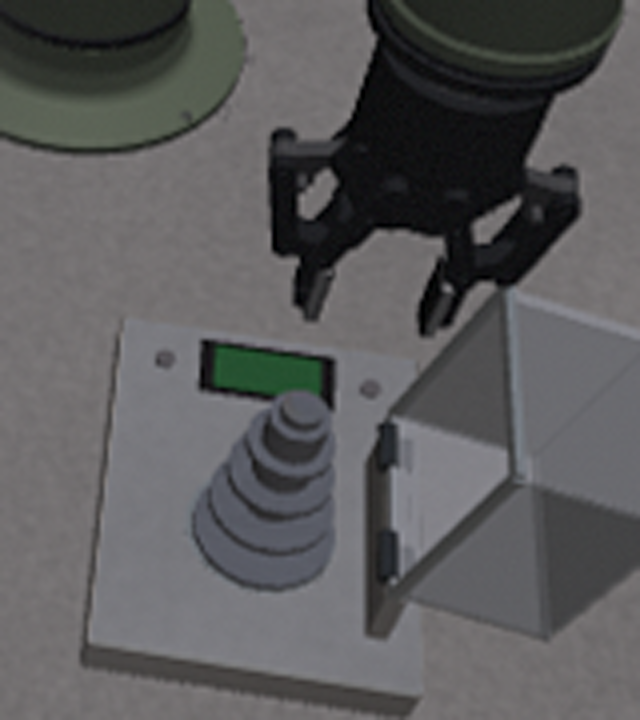

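View pics/w21.png

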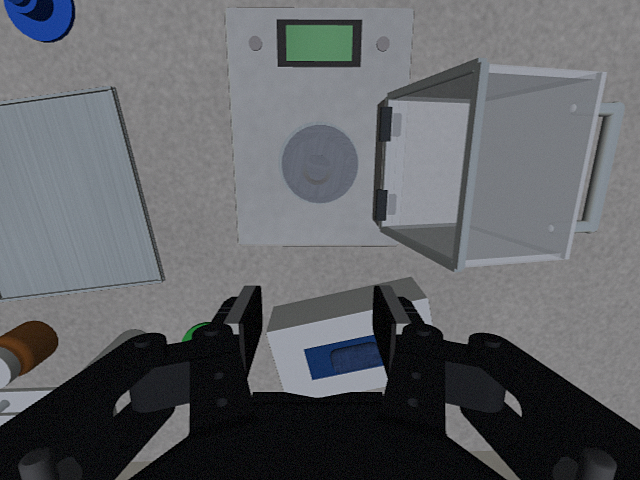

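```bash
python3 -m handwheel '[[0.14,1,-0.3,0,0,0],[0.14,1,0,0,0,0],[0.14,1,0,0,0,0],[0.14,1,0,0,0,0],[0.14,1,0,0,0,0],[0.14,1,0,0,0,0],[0.14,1,0,0,0,0],[0.14,1,0,0,0,0]]' 0.2; python3 -m handwheel '[[0.14,1,0,0,0,0],[0.14,1,0,0,0,0],[0.14,1,0,0,0,0],[0.14,1,0,0,0,0],[0.14,0.4,0,0.0232,0,0],[0,0,0,0.0232,0,0],[0,0,0,0.0232,0,0],[0,0,0,0.0232,0,0]]'; python3 -m handwheel '[[0,0,0,0.0218,0,0],[0,0,0,0,0,0],[0,0,0,0,0,0]]'; python3 arc.py 1.8 1.8 1 0 0.4
python3 - <<'E'
from h import *
from scipy.spatial.transform import Rotation as Ro
f=bot.grab_frame("wrist"); save("w22",f)
print(proj(f,[.4949,.3625,.171]))
g=bot.grab_frame("scene"); save("s22",g,(400,130,600,310),4); print(proj(g,[.4949,.3625,.171]))
s=bot.observe(); print(s["tool_rot"].round(3),s["grip_width"])
E
```

```text
clock: 74.25
position: [0.5172, 0.3384, 0.3112]
tool_rot: [-3.141, -0.0, 3.104]
force: [-0.3, 0.8, 0.9]
grip_width: 0.034
clock: 75.25
position: [0.5039, 0.4489, 0.3115]
tool_rot: [-2.554, 0.001, 3.104]
force: [-0.8, 0.2, 0.3]
grip_width: 0.0344
clock: 75.62
position: [0.504, 0.4476, 0.3117]
tool_rot: [-2.421, -0.0, 3.103]
force: [1.4, -0.5, 1.5]
grip_width: 0.0345
pos [0.504  0.4476 0.3117] F [ 1.4 -0.5  1.5] bar in tool now(mm) for a0: [  5.6  28.9 161.5]
1.8 [-0.14  1.17  7.01] [-0.0001 -0.0001 -0.0001] [0.504 0.354 0.161]
[350.32172368 220.98730738]
[537.83417855 245.307656  ]
[-2.422  0.     3.102] 0.03400176248244495
```

View pics/w22.png

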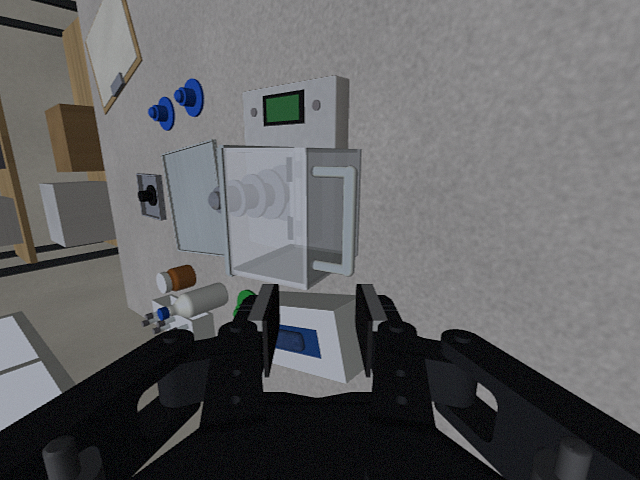

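```bash
python3 -m handwheel '[[0.2,0.58,0,0,0,0],[0,0.58,0,0,0,0],[0,0,1,0,0,0],[0,0,1,0,0,0],[0,0,1,0,0,0],[0,0,0,0,0,0]]' 0.42;  python3 arc.py 1.8 1.8 1 0 0.4
python3 - <<'E'
from h import *
f=bot.grab_frame("wrist"); save("w23",f)
E
```

```text
clock: 76.47
position: [0.4976, 0.4198, 0.2354]
tool_rot: [-2.42, -0.001, 3.103]
force: [-0.6, 1.0, 0.5]
grip_width: 0.0254
pos [0.4976 0.4198 0.2354] F [-0.6  1.   0.5] bar in tool now(mm) for a0: [ 0.2 -0.3 85.6]
1.8 [-0.11 -0.01  3.98] [-0.0003 -0.0002  0.    ] [0.498 0.354 0.161]
```

View pics/w23.png

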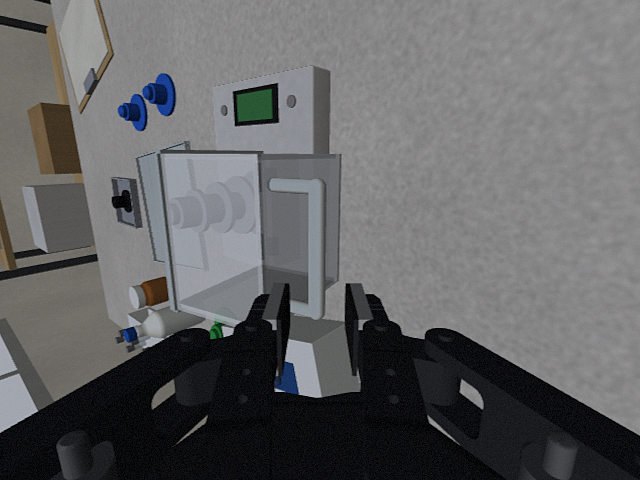

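```bash
python3 -m handwheel '[[0,0,1,0,0,0],[0,0,1,0,0,0],[0,0,1,0,0,0],[0,0,0.5,0,0,0],[0,0,0.4,0,0,0],[0,0,0,0,0,0]]' 0.42; python3 -m handwheel '[[0,0,0,0,0,0],[0,0,0,0,0,0]]' 0.55
python3 - <<'E'
from h import *
f=bot.grab_frame("wrist"); save("w24",f)
E
python3 arc.py 1.8 0.5 13 -.004 0.4
```

```text
clock: 77.28
position: [0.4959, 0.3561, 0.1627]
tool_rot: [-2.421, -0.0, 3.104]
force: [0.4, 0.3, -0.2]
grip_width: 0.0247
clock: 77.53
position: [0.496, 0.3564, 0.1629]
tool_rot: [-2.421, 0.0, 3.104]
force: [-0.0, 0.3, 0.4]
grip_width: 0.0194
pos [0.4959 0.3563 0.1628] F [-0.6 -0.5  0.4] bar in tool now(mm) for a0: [  1.1  -0.5 -10.8]
1.7 [-0.02 -0.83 -0.09] [-0.0064  0.0001  0.0001] [0.496 0.342 0.178]
1.6 [ 0.06 -0.66 -0.18] [-0.0064  0.     -0.    ] [0.494 0.332 0.192]
1.5 [ 0.   -0.67 -0.14] [-0.0064  0.      0.    ] [0.493 0.321 0.205]
1.4 [-0.   -0.68 -0.1 ] [-0.0064  0.      0.    ] [0.493 0.308 0.217]
1.3 [-0.   -0.68 -0.05] [-0.0064  0.     -0.    ] [0.492 0.294 0.227]
1.2 [ 0.   -0.69 -0.01] [-0.0064  0.      0.    ] [0.492 0.28  0.236]
1.1 [-0.   -0.69  0.03] [-0.0064  0.     -0.    ] [0.491 0.264 0.243]
1.0 [-0.   -0.68  0.07] [-0.0064  0.      0.    ] [0.491 0.248 0.248]
0.9 [ 0.   -0.68  0.12] [-0.0064  0.      0.    ] [0.49  0.231 0.252]
0.8 [-0.   -0.67  0.16] [-0.0064  0.     -0.    ] [0.489 0.214 0.255]
0.7 [-0.   -0.66  0.2 ] [-0.0064  0.     -0.    ] [0.489 0.197 0.255]
0.6 [ 0.   -0.65  0.24] [-0.0064  0.      0.    ] [0.488 0.18  0.254]
0.5 [-0.   -0.63  0.28] [-0.0064  0.     -0.    ] [0.487 0.163 0.251]
```

View pics/w24.png

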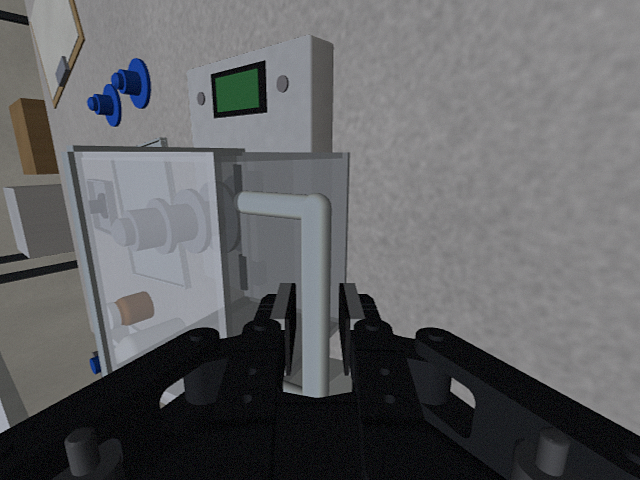

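```bash
python3 -m handwheel '[[0,-0.83,-0.09,-0.0064,0,0],[0.04,-0.66,-0.18,-0.0064,0,0],[0,-0.67,-0.14,-0.0064,0,0],[0,-0.68,-0.1,-0.0064,0,0],[0,-0.68,-0.05,-0.0064,0,0],[0,-0.69,-0.01,-0.0064,0,0],[0,-0.69,0.03,-0.0064,0,0],[0,0,0,0,0,0]]'; python3 arc.py 1.1 0.4 10 -.004 0.4;python3 - <<'E'
from h import *
f=bot.grab_frame("wrist"); save("w25",f)
E
```

```text
clock: 78.58
position: [0.4918, 0.2628, 0.2437]
tool_rot: [-2.704, 0.001, 3.102]
force: [0.4, -0.3, 0.2]
grip_width: 0.0197
pos [0.4918 0.2628 0.2437] F [ 0.4 -0.3  0.2] bar in tool now(mm) for a0: [  0.5   5.6 -13.7]
1.03 [-0.02 -0.41  0.06] [-0.0041  0.0001 -0.0003] [0.492 0.253 0.247]
0.96 [ 0.04 -0.48  0.07] [-0.0045  0.      0.    ] [0.49  0.241 0.25 ]
0.89 [ 0.   -0.47  0.09] [-0.0045  0.      0.    ] [0.49  0.229 0.253]
0.82 [-0.   -0.47  0.11] [-0.0045  0.      0.    ] [0.49  0.217 0.254]
0.75 [-0.   -0.47  0.13] [-0.0045  0.     -0.    ] [0.489 0.205 0.255]
0.68 [-0.   -0.46  0.15] [-0.0045  0.      0.    ] [0.489 0.193 0.255]
0.61 [-0.   -0.45  0.17] [-0.0045  0.     -0.    ] [0.488 0.181 0.254]
0.54 [ 0.   -0.45  0.19] [-0.0045  0.     -0.    ] [0.488 0.169 0.252]
0.47 [-0.   -0.44  0.21] [-0.0045  0.     -0.    ] [0.487 0.158 0.249]
0.4 [ 0.   -0.43  0.22] [-0.0045  0.      0.    ] [0.487 0.146 0.246]
```

View pics/w25.png

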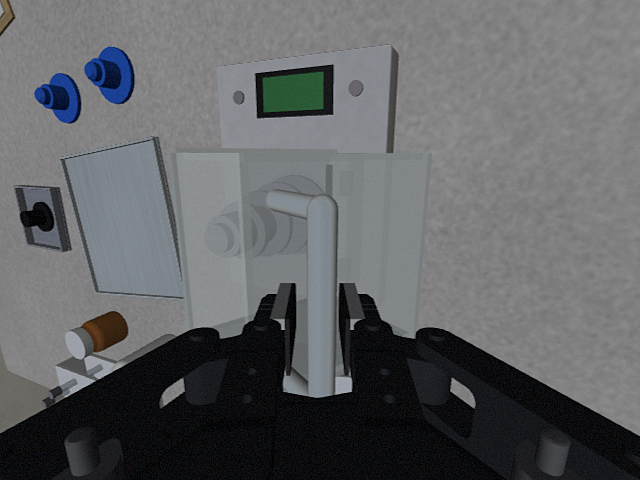

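Cover moving, bar against the right (+y) finger. Continue slower.

```bash
python3 -m handwheel '[[0,-0.41,0.06,-0.0041,0,0],[0.02,-0.48,0.07,-0.0045,0,0],[0,-0.47,0.09,-0.0045,0,0],[0,-0.47,0.11,-0.0045,0,0],[0,-0.47,0.13,-0.0045,0,0],[0,-0.46,0.15,-0.0045,0,0],[0,-0.45,0.17,-0.0045,0,0],[0,-0.45,0.19,-0.0045,0,0]]'; python3 -m handwheel '[[0,-0.44,0.21,-0.0045,0,0],[0,-0.43,0.22,-0.0045,0,0],[0,0,0,0,0,0]]'; python3 arc.py 0.4 0 8 -.005 0.4;python3 - <<'E'
from h import *
f=bot.grab_frame("wrist"); save("w26",f)
f=bot.grab_frame("scene"); save("s26",f,(360,130,520,310),4)
E
```

```text
clock: 79.62
position: [0.4873, 0.1693, 0.25]
tool_rot: [-2.928, -0.0, 3.104]
force: [1.1, 1.6, 1.5]
grip_width: 0.0196
clock: 80.0
position: [0.4864, 0.1451, 0.2439]
tool_rot: [-2.983, -0.0, 3.102]
force: [0.4, -0.5, 0.3]
grip_width: 0.0192
pos [0.4864 0.1451 0.2439] F [ 0.4 -0.5  0.3] bar in tool now(mm) for a0: [ -0.4   4.7 -16.2]
0.35 [-0.01 -0.32  0.08] [-0.003  -0.0001 -0.0003] [0.486 0.137 0.243]
0.3 [-0.   -0.3   0.18] [-0.0032  0.      0.    ] [0.486 0.129 0.24 ]
0.25 [ 0.   -0.29  0.19] [-0.0032  0.     -0.    ] [0.486 0.121 0.236]
0.2 [-0.   -0.29  0.2 ] [-0.0032  0.      0.    ] [0.486 0.114 0.232]
0.15 [-0.   -0.28  0.21] [-0.0032  0.     -0.    ] [0.485 0.106 0.227]
0.1 [ 0.   -0.27  0.22] [-0.0032  0.      0.    ] [0.485 0.099 0.222]
0.05 [-0.   -0.27  0.22] [-0.0032  0.     -0.    ] [0.485 0.092 0.217]
0.0 [-0.   -0.26  0.23] [-0.0032  0.      0.    ] [0.485 0.086 0.211]
```

View pics/w26.png

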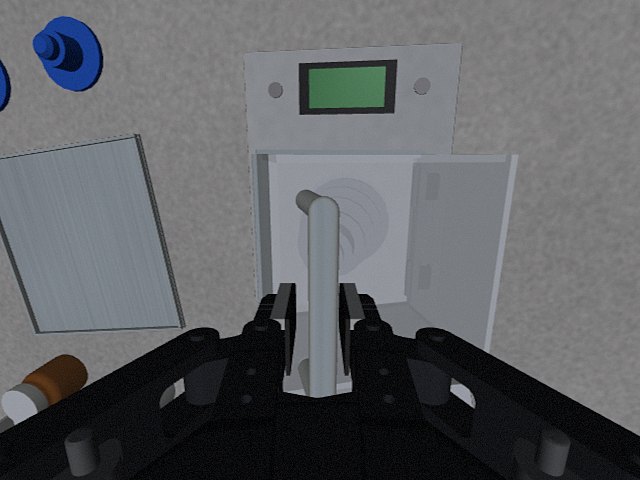

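View pics/s26.png

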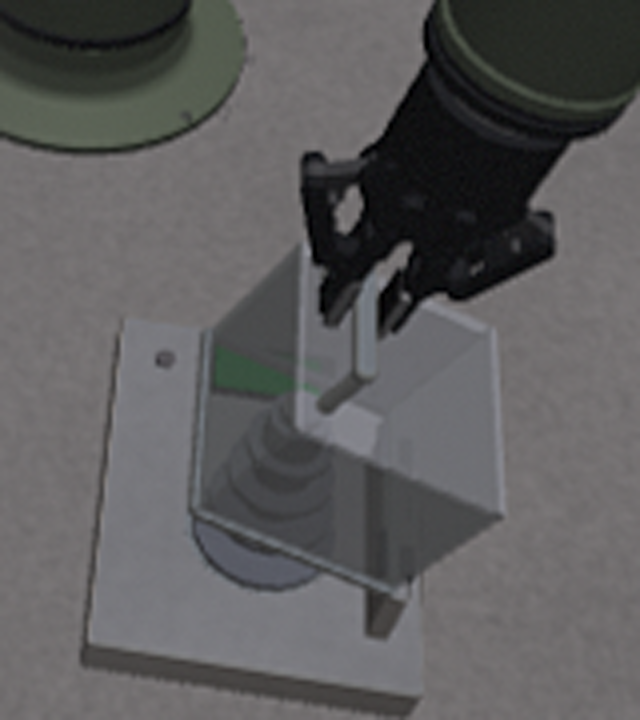

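```bash
python3 -m handwheel '[[0,-0.32,0.08,-0.003,0,0],[0,-0.3,0.18,-0.0032,0,0],[0,-0.15,0.09,-0.0016,0,0],[0,-0.145,0.1,-0.0016,0,0],[0,-0.145,0.1,-0.0016,0,0],[0,-0.145,0.1,-0.0016,0,0],[0,-0.14,0.1,-0.0016,0,0]]'; python3 -m handwheel '[[0,-0.14,0.105,-0.0016,0,0],[0,-0.135,0.11,-0.0016,0,0],[0,-0.135,0.11,-0.0016,0,0],[0,-0.135,0.11,-0.0016,0,0],[0,0,0,0,0,0]]'; python3 arc.py 0.05 0 2 -.005 0.4
```

```text
clock: 80.97
position: [0.4853, 0.111, 0.2294]
tool_rot: [-3.072, 0.0, 3.104]
force: [0.5, 1.5, 0.5]
grip_width: 0.019
clock: 81.6
position: [0.4846, 0.0966, 0.2192]
tool_rot: [-3.112, -0.0, 3.103]
force: [-0.4, 0.7, -0.1]
grip_width: 0.0196
pos [0.4846 0.0966 0.2192] F [-0.4  0.7 -0.1] bar in tool now(mm) for a0: [ -0.4   0.6 -11.4]
0.03 [-0.01 -0.3   0.22] [-0.0031 -0.0001 -0.    ] [0.485 0.089 0.214]
0.0 [-0.   -0.13  0.12] [-0.0016  0.      0.    ] [0.485 0.086 0.211]
```

```bash
python3 -m handwheel '[[0,-0.1,0.06,-0.001,0,0],[0,-0.1,0.06,-0.001,0,0],[0,-0.1,0.06,-0.001,0,0],[0,0,0,0,0,0]]'; python3 -m handwheel '[[0,-0.06,0.04,-0.0008,0,0],[0,-0.06,0,0,0,0],[0,0,0,0,0,0]]'; python3 -m handwheel '[[0,-0.06,0,0,0,0],[0,-0.04,0,0,0,0],[0,0,0,0,0,0]]'
```

```text
clock: 82.1
position: [0.4843, 0.0891, 0.2149]
tool_rot: [-3.131, -0.0, 3.104]
force: [0.4, 0.6, -0.3]
grip_width: 0.0189
clock: 82.48
position: [0.4843, 0.0867, 0.214]
tool_rot: [-3.136, 0.0, 3.104]
force: [-0.3, 4.1, -3.2]
grip_width: 0.0192
clock: 82.85
position: [0.4842, 0.0864, 0.2141]
tool_rot: [-3.139, 0.0, 3.106]
force: [0.8, 18.1, -4.2]
grip_width: 0.0191
```

```bash
python3 -m handwheel '[[0,0.1,0,0,0,0],[0,0.09,0,0,0,0],[0,0,0,0,0,0],[0,0,0,0,0,0]]' 0.3; python3 -m handwheel '[[0,0,-0.4,0,0,0],[0,0,-1,0,0,0],[0,0,-1,0,0,0],[0,0,-1,0,0,0],[0,0,-1,0,0,0],[0,0,-1,0,0,0],[-1,0,0,0,0,0],[-1,0,0,0,0,0]]'; python3 -m handwheel '[[-1,0,0,0,0,0],[0,0,0,0,0,0]]'
python3 - <<'E'
from h import *
f=bot.grab_frame("wrist"); save("w27",f)
g=bot.grab_frame("scene"); save("s27",g,(360,130,520,310),4); save("s27f",g)
for n,c in (("wrist",f),("scene",g)):
  for a in (0,.03,.06):
    c_,s_=np.cos(a),np.sin(a); Rz=np.array([[np.cos(.038),np.sin(.038),0],[-np.sin(.038),np.cos(.038),0],[0,0,1]])
    for x in (-.045,.045):
      q=np.array([x,-.115*c_+.141*s_+.066,.115*s_+.141*c_+.05]); print(n,a,x,proj(c,Rz@q+[.4872,.1388,.04]).round(1))
E
```

```text
clock: 83.35
position: [0.4844, 0.0885, 0.2141]
tool_rot: [-3.136, 0.0, 3.104]
force: [-0.2, -0.9, 0.4]
grip_width: 0.0299
clock: 84.35
position: [0.535, 0.0876, 0.3503]
tool_rot: [-3.137, 0.001, 3.104]
force: [0.1, 0.2, 0.4]
grip_width: 0.0298
clock: 84.6
position: [0.5602, 0.0862, 0.3492]
tool_rot: [-3.135, 0.0, 3.103]
force: [-0.2, -1.0, -0.6]
grip_width: 0.03
wrist 0 -0.045 [321.1  71.3]
wrist 0 0.045 [320.9 200.5]
wrist 0.03 -0.045 [327.3  70.2]
wrist 0.03 0.045 [326.6 201. ]
wrist 0.06 -0.045 [333.9  69. ]
wrist 0.06 0.045 [332.6 201.6]
scene 0 -0.045 [420.5 195.4]
scene 0 0.045 [418.8 226.9]
scene 0.03 -0.045 [422.8 194.6]
scene 0.03 0.045 [421.2 226.3]
scene 0.06 -0.045 [425.1 193.9]
scene 0.06 0.045 [423.6 225.6]
```

View pics/w27.png

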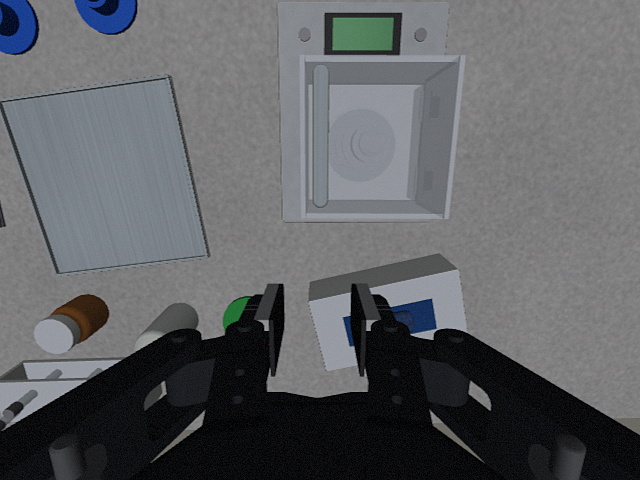

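View pics/s27f.png

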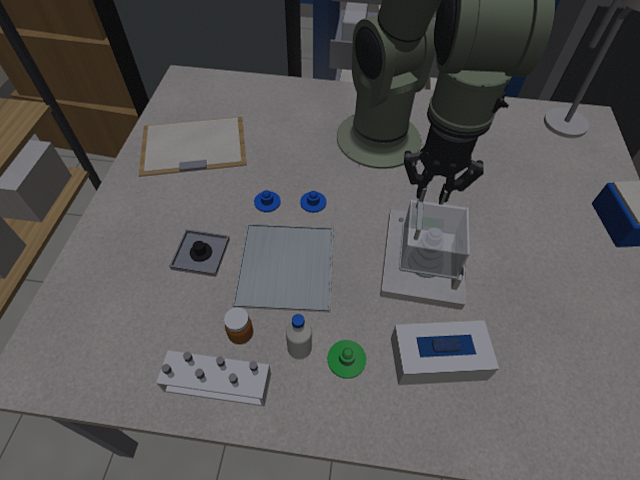

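View pics/s27.png

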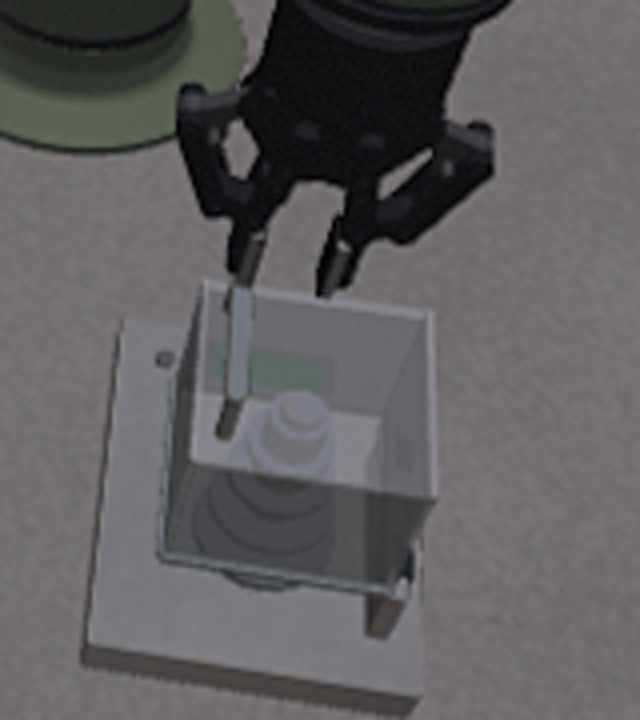

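```bash
python3 -c "
from workcell import bot
s=bot.observe(); print(s['clock'],s['force'],s['qd'].round(3)); print(bot.job_done())"
```

```text
84.7 [-0.05924323  0.27741983  0.46072975] [-0.008 -0.013 -0.002  0.012 -0.001 -0.002  0.001]
the job is handed in; nothing more can be done
None
```

The job is done and handed in at 84.7 s. I opened the cover onto its open stop and laid the dust cap upright in the dish. All four steel weights (88, 76, 64, 52 mm) were present and are now stacked on the spigot, largest at the bottom. I then lowered the cover slowly onto its stop.

**Last checks**
- **Weights:** Each touched down at its expected home height. Seen in the wrist camera before closing, every flange matched its size, and all centres lay within about 1 mm of the spigot position. The one exception is w88, which read about 2 mm off in y in one later picture and may have been knocked within its play on the spigot. I allowed for this and the stack still came out centred.
- **Cover:** The bar met a hard stop at about 18 N. In the wrist camera it then lay at the column for 0 rad. The scene camera put it about 1 pixel off that, which is at most about 0.01 rad.
- **Cap and other objects:** The final scene picture shows the cap upright in the dish. The bottle, jar, white box and the blue and green look-alikes show no visible shift, judged by eye only. The gripper is clear of everything.
- **Forces:** While seating w88 I pushed a little too far and the wrist force rose briefly to about 61 N. That is under the 120 N limit, and I backed off before releasing.

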